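# Check the bench scale with keyed weights

## Task

Check the bindery's bench scale: settle the weighing pan on it, its three ball feet fully home in the cone, groove and flat seats, then press the zero button (left) all the way down while the pan is still empty. Stack all the check weights that are on the bench on the pan's block in one tower, the thickest at the bottom and each next thinner one above it, every lug fully down in its matching notch, and finally press the check button (right) all the way down and leave the tower standing. Do not shove aside the tea glass, thread reel or book weight.

Things in the scene. Friction and masses are not known exactly. Their poses are not given: they have to be found in the camera images.
- bench_scale: fixed bench scale: grey case 180 x 160 mm, top 26 mm above the bench, display and two buttons on the front panel towards the robot; a tall fixed pile of books rises behind its right rear corner, keep the arm clear of it; origin on the bench under its middle; x to its back, y to its left, z up
- seat_centre (a point): middle of the pan's place on the scale, at the level of the ball feet's soles once seated (33 mm above the bench); axes as bench_scale. Round it three steel seats: conical cup at x -38, y -38 mm; V groove along x at x +38, y -38 mm; flat pad at x 0, y +50 mm. Rims of cup and groove 6 to 8 mm above this level
- pan_grip (a point): centre, half-way up, of the block (90 x 56 x 40 mm) on the loose weighing pan: 42 mm above the soles of its feet, 20 mm above its plate, 20 mm below the block's top. x along the 90 mm, z up. Grip across the block's 56 mm (its y). Seated: this point 42 mm above seat_centre, pan x along the scale's y. A weight on it has its lug soles 8 mm below the block's top
- pan: weighing pan, aluminium plate 128 x 100 x 6 mm with a block on top, on three ball feet of 18 mm diameter at x +50, y 0 (flat pad), x -38, y +38 (cone) and x -38, y -38 mm (groove); 0.5 kg; origin on its middle axis at the soles of its feet. The block's top has the same notches as the weights: two corners at +x, one in the middle at -x
- weight_a_mid (a point): centre, half-way up, of the thickest check weight, a dark steel block 90 x 56 mm in plan, body 46 mm thick, on three lugs 8 mm high (54 mm overall; this point 27 mm above the lug soles). x runs along the 90 mm towards the end with the PAIR of lugs, z up; grip across the 56 mm (its y) near the middle. About 0.66 kg. May be absent
- weight_b_mid (a point): centre, half-way up, of the second thickest check weight, a dark steel block 90 x 56 mm in plan, body 40 mm thick, on three lugs 8 mm high (48 mm overall; this point 24 mm above the lug soles). x runs along the 90 mm towards the end with the PAIR of lugs, z up; grip across the 56 mm (its y) near the middle. About 0.58 kg. May be absent
- weight_c_mid (a point): centre, half-way up, of the third thickest check weight, a dark steel block 90 x 56 mm in plan, body 34 mm thick, on three lugs 8 mm high (42 mm overall; this point 21 mm above the lug soles). x runs along the 90 mm towards the end with the PAIR of lugs, z up; grip across the 56 mm (its y) near the middle. About 0.5 kg. May be absent
- weight_d_mid (a point): centre, half-way up, of the fourth thickest check weight, a dark steel block 90 x 56 mm in plan, body 28 mm thick, on three lugs 8 mm high (36 mm overall; this point 18 mm above the lug soles). x runs along the 90 mm towards the end with the PAIR of lugs, z up; grip across the 56 mm (its y) near the middle. About 0.42 kg. May be absent
- weight_e_mid (a point): centre, half-way up, of the thinnest check weight, a dark steel block 90 x 56 mm in plan, body 22 mm thick, on three lugs 8 mm high (30 mm overall; this point 15 mm above the lug soles). x runs along the 90 mm towards the end with the PAIR of lugs, z up; grip across the 56 mm (its y) near the middle. About 0.34 kg. May be absent
- weight_a: the weight with the 46 mm body; origin on its middle axis at its lug soles. Lugs 15 mm long, 35 mm from the middle: at +x a PAIR at the two corners (y 13 to 28 mm), at -x ONE in the middle (30 mm wide), tapered 1.5 mm. Notches in the top, 10 mm deep: two open corners with a 22 mm tongue between at +x, one 34 mm wide at -x. So the next fits only with its x the same way, then sits body on body, 2 mm play
- weight_b: the weight with the 40 mm body; origin on its middle axis at its lug soles. Lugs 15 mm long, 35 mm from the middle: at +x a PAIR at the two corners (y 13 to 28 mm), at -x ONE in the middle (30 mm wide), tapered 1.5 mm. Notches in the top, 10 mm deep: two open corners with a 22 mm tongue between at +x, one 34 mm wide at -x. So the next fits only with its x the same way, then sits body on body, 2 mm play
- weight_c: the weight with the 34 mm body; origin on its middle axis at its lug soles. Lugs 15 mm long, 35 mm from the middle: at +x a PAIR at the two corners (y 13 to 28 mm), at -x ONE in the middle (30 mm wide), tapered 1.5 mm. Notches in the top, 10 mm deep: two open corners with a 22 mm tongue between at +x, one 34 mm wide at -x. So the next fits only with its x the same way, then sits body on body, 2 mm play
- weight_d: the weight with the 28 mm body; origin on its middle axis at its lug soles. Lugs 15 mm long, 35 mm from the middle: at +x a PAIR at the two corners (y 13 to 28 mm), at -x ONE in the middle (30 mm wide), tapered 1.5 mm. Notches in the top, 10 mm deep: two open corners with a 22 mm tongue between at +x, one 34 mm wide at -x. So the next fits only with its x the same way, then sits body on body, 2 mm play
- weight_e: the weight with the 22 mm body; origin on its middle axis at its lug soles. Lugs 15 mm long, 35 mm from the middle: at +x a PAIR at the two corners (y 13 to 28 mm), at -x ONE in the middle (30 mm wide), tapered 1.5 mm. Notches in the top, 10 mm deep: two open corners with a 22 mm tongue between at +x, one 34 mm wide at -x. So the next fits only with its x the same way, then sits body on body, 2 mm play
- zero_button_top (a point): centre of the top of the zero button when up, 44 mm above the bench: round grey push button of 26 mm diameter, the LEFT one on the scale's front panel (on the scale's +y side)
- zero_button (a joint): travel of the zero button, 0 up to 0.006 m fully down; springs back; about 5 N presses it down
- check_button_top (a point): centre of the top of the check button when up, like the other, the RIGHT one on the front panel
- check_button (a joint): travel of the check button, 0 up to 0.006 m fully down; springs back; about 5 N
- tea_glass: small tea glass, 63 mm wide, 88 mm tall, behind the scale, bystander; origin at its underside
- thread_reel: wooden reel of white thread, 36 x 36 x 45 mm, in front of the scale, bystander; origin at its underside
- book_weight: black iron book weight with a wooden knob, 50 x 85 x 60 mm, at the back left, bystander; origin at its underside
Things that resemble listed ones, but are neither listed nor needed, are in the scene too. Leave any blue or orange look-alike of the weight_a alone.

How it is judged:
By the outcome, as a careful person would: the job done as asked, in the order asked, and still so for the second after the job is handed in, with the robot touching nothing.
Of weight_a, weight_b, weight_c, weight_d, weight_e only 3 to 5 are there at a start; the rules pass over those that are not, and their reading is None.
At some moment in a run one of weight_b, weight_c, weight_d, weight_e may be knocked a few centimetres aside while the robot is not near it.
Once in a run the grip may slacken for a moment while it holds something.
It also fails if it takes over 210 s, if anything falls off the work surface, if the arm or the gripper's body presses on something with over 40 N, if the wrist force passes 120 N, or if a joint passes its speed limit or range.

## Robot

A 6-joint arm with a two-finger parallel gripper is mounted at the origin on a cart in front of the work surface, level with it; the furniture and walls round the work are solid. World frame = base frame: x ahead of the robot, y to its left, z up, the work surface at z = 0. Lengths are in mm, angles in rad, forces in N, time in s.
With the tool pointing down it reaches from about 350 to 775 mm from the base axis. Payload 7.3 kg.
Tool frame: the origin (TCP) lies midway between the tips of the shut fingers; the grasp point (between the pads) lies 19 mm behind it; z points along the fingers, y is the line along which they close (so a half turn about z gives the same grasp; the last joint's range is limited). The gripper opens to 92 mm and grips with 3 to 60 N. Pads are 19 mm wide; open, the fingers measure 130 mm over their backs; the gripper's body (75 mm by 190 mm) begins 47 mm behind the grasp point.
Start: joints at [0.957, 0.342, 1.524, -0, 1.275, -0.146], TCP at [236.724, 468.622, 226.741] pointing down, gripper open.
Joint ranges: [-2.53, 2.53], [-0.77, 2.02], [0.04, 2.7], [-1, 4.14], [0.28, 2.66], [-3.11, 3.11]. Speed limits (rad/s): [2.57, 2.57, 3.14, 3.14, 3.14, 3.14].

## Interface

Orientations are given as [roll, pitch, yaw] about the fixed x, y, z axes, in that order (R = Rz(yaw) Ry(pitch) Rx(roll)).
In Python, from plant import bot gives the robot as it stands.
- The arm moves only by the tool jog_arm, never from a script. Its arguments are lists of equal length, an entry for each row: "dp": the shift along the tool's x, y, z in m, a list of three; "twist": the turn about the tool's z in degrees. A call has 1 to 10 rows; each row shifts and turns the commanded pose from where the row before left it, along the tool's axes as they then stand; what a row does not reach is not made up. A row lasts 1/8 s, in which the tool goes at most 62.5 mm and 10.7 degrees, less where a joint would pass 70% of its speed; a pose out of reach is approached as far as the arm can. A call is refused whole if a number of a shift passes 0.0625 or a number of a turn 10.7, either way. A call with a gripper value outside its range is refused whole. "jaw" is the finger opening in m, from 0 to 0.0918, set as the call begins (left out, the last holds). The fingers move at their own pace and stop on an object; the grip force is fixed at half the most. Time passes only in rows, so rows that do not move let the fingers close. It gives the time, the measured TCP pose, the force, the opening and the grip force at its end, in the units of the state.
- bot.get_obs(): the state, without advancing time (a new reading comes with each control period).
- bot.capture(name): name is "side" or "top" or "wrist"; returns the picture (480x640x3 uint8, blue, green, red); there is no depth.
- bot.camera_params(name): a dict with "fx", "fy", "cx", "cy" (pixels), "k1" (the pictures are not rectified: a ray, as slopes to the right and down, at radius r is drawn at 1 + k1 r^2 times it, then the intrinsics apply), "R" (3x3) and "t" (3): a world point X has camera coordinates R X + t. Camera axes: x right, y down, z forward; pixel columns grow to the right and rows downward; lengths in mm; the calibration is good to about 2 mm. A picture is of the moment at which its call begins: read the wrist's pose just before it. camera_params takes no time and is no camera call; for the wrist camera it gives the pose at the moment of the call.
- bot.close_job(): hands the job in; it is judged then, once.
Trained networks look in the newest picture that a camera, given by its name, has taken for a name from the list of things; names that differ only in an ending like _2 or _b are one class to them, and where a whole thing is asked for, a point or a joint stands for the part that bears it (a point fixed in the world has none). Each returns a list of dicts, best first, with "confidence" (0 to 1); they miss things now and then, are a little off and sometimes report something else, mostly with a low value. They report only what shows in the picture. A call takes as long as a camera call. They do not tell look-alikes from the thing itself.
- bot.find_in(camera, label): "bbox" ([centre column, centre row, width, height] in pixels, round what is visible of it).
- bot.masks_of(camera, label): "pixels" (480x640 bool, what is visible of it) and "bbox" ([centre column, centre row, width, height] in pixels, round what is visible of it).
The state is a dict: "time": time; "joint_positions": joint angles; "dq": joint speeds; "tau": joint torques, N m; "tool_pos": TCP position; "tcp_rot": TCP orientation; "contact_force": force on the tool from outside, world axes, zero at the start; "moment": the same for the moment, N m; "grip_width": finger opening in mm; "finger_force": force on a finger pad.
Only numpy, scipy, OpenCV 4.12 (cv2) and the standard library are available. Lean on these libraries where they do the work, as an engineer would, in place of code of your own. Each camera call takes 0.05 s, during which the arm holds its last target. There are 200 camera calls.

## Working session

There is one attempt and no reset: what is moved stays moved. The work goes in short steps, Python scripts to look and compute and a tool call to move; the robot and the scene stay as the last step left them, time stands still between calls to the robot, and variables do not carry over. Pictures are saved under pics/ and viewed, at most 14 in all, crops included, and the job is handed in when it is done.

Besides the shell and the picture viewer there is one more tool, called after "Emit:" as name(argument=value, ...), one argument or row to a line, values as JSON. jog_arm: Moves the arm, as the interface text tells. Its arguments: {"type":"object","properties":{"dp":{"type":"array"},"twist":{"type":"array"},"jaw":{"type":"number"}},"required":["dp","twist"]}

```bash
ls; mkdir -p pics; python3 - <<'E'
from plant import bot
import cv2,numpy as np
o=bot.get_obs();print({k:np.round(v,3) for k,v in o.items()})
for c in ["top","side"]:
    im=bot.capture(c);cv2.imwrite(f"pics/{c}0.png",im)
    p=bot.camera_params(c);print(c,p)
    for l in ["weight_a","pan","bench_scale","zero_button","check_button"]:
        print(l,[(np.round(d["bbox"]).astype(int).tolist(),round(d["confidence"],2)) for d in bot.find_in(c,l)])
print(bot.camera_params("wrist"))
E
```

```text
pics
{'time': np.float64(0.0), 'joint_positions': array([ 0.957,  0.343,  1.525, -0.   ,  1.275, -0.146]), 'dq': array([-0.   , -0.001,  0.   , -0.001, -0.001,  0.001]), 'tau': array([ 3.0000e-03, -4.3124e+01, -2.4422e+01,  7.2000e-02,  5.6000e-02,
       -0.0000e+00]), 'tool_pos': array([236.467, 468.26 , 226.03 ]), 'tcp_rot': array([-3.14 , -0.   ,  2.674]), 'contact_force': array([-0.362,  0.998,  0.324]), 'moment': array([ 0.021, -0.028,  0.013]), 'finger_force': np.float64(0.0), 'grip_width': np.float64(91.831)}
top {'fx': 614.4886116773523, 'fy': 614.4886116773523, 'cx': 337.51270204196504, 'cy': 223.28006189499408, 'k1': -0.11386338788548199, 'R': array([[-9.53900509e-04, -9.99795450e-01,  2.02026577e-02],
       [-9.96634869e-01, -7.05386765e-04, -8.19660962e-02],
       [ 8.19635808e-02, -2.02128606e-02, -9.96430335e-01]]), 't': array([  13.55562341,  570.6906501 , 1598.35454503])}
weight_a [([481, 238, 24, 38], 0.95), ([192, 238, 27, 33], 0.94), ([285, 288, 31, 39], 0.87), ([233, 260, 30, 39], 0.72), ([256, 206, 26, 42], 0.63), ([465, 278, 19, 36], 0.56)]
pan [([407, 258, 4
[... 691 characters left out ...]
 ([288, 297, 72, 47], 0.4)]
pan [([330, 247, 75, 42], 0.71), ([286, 300, 72, 51], 0.63), ([247, 345, 53, 43], 0.29)]
bench_scale [([331, 249, 79, 43], 0.68), ([308, 362, 57, 44], 0.6)]
zero_button [([308, 363, 52, 44], 0.55), ([302, 229, 9, 10], 0.49), ([246, 348, 49, 43], 0.33)]
check_button [([303, 249, 14, 12], 0.53)]
{'fx': 423.18318061137796, 'fy': 423.18318061137796, 'cx': 317.7588015095447, 'cy': 240.89805515537796, 'k1': -0.04768859757139536, 'R': array([[ 4.51337141e-01,  8.92353467e-01,  2.75116608e-04],
       [ 8.54489079e-01, -4.32274795e-01,  2.88074496e-01],
       [ 2.57183201e-01, -1.29783635e-01, -9.57607962e-01]]), 't': array([-525.26325107,  -35.92124941,  390.85664526])}
```

```bash
python3 - <<'E'
import cv2
im=cv2.imread("pics/top0.png")[150:340,150:530];cv2.imwrite("pics/t1.png",cv2.resize(im,None,fx=2.1,fy=2.1,interpolation=3))
im=cv2.imread("pics/side0.png")[160:400,190:450];cv2.imwrite("pics/s1.png",cv2.resize(im,None,fx=2.5,fy=2.5,interpolation=3))
E
```

```text
(no output)
```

View pics/t1.png

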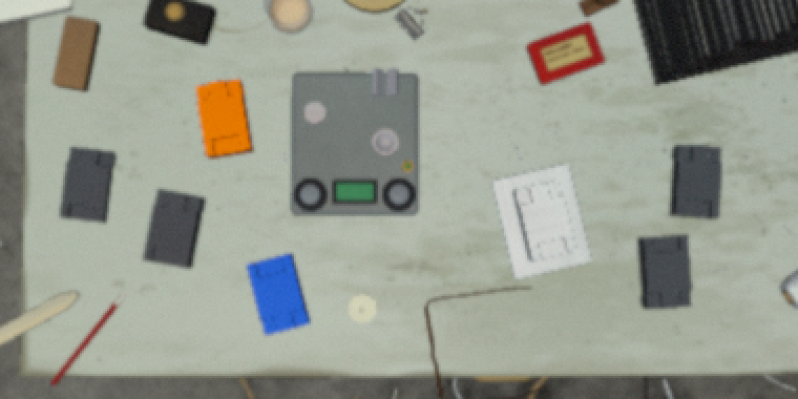

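View pics/s1.png

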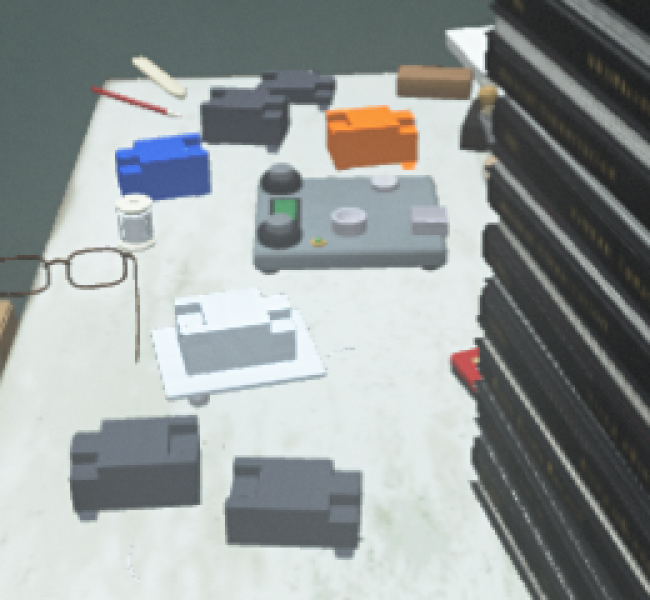

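Top view: scale at (355,143) in the crop, with the zero button on the left at (311,193). The pan is at (542,221). The four dark weights are at (88,185), (174,228), (695,181) and (665,271), with blue and orange look-alikes between them. The reel is at (362,308), and the book pile is upper right. Next I'll fit models to the masks.

```bash
cat > h.py <<'E'
import numpy as np, cv2
from plant import bot
from scipy.optimize import minimize
def proj(p,X):
    c=np.asarray(X,float)@p["R"].T+p["t"]; s=c[:,:2]/c[:,2:]
    s=s*(1+p["k1"]*(s**2).sum(1,keepdims=True))
    return s*[p["fx"],p["fy"]]+[p["cx"],p["cy"]]
def ray(p,uv,z):
    d=(np.asarray(uv,float)-[p["cx"],p["cy"]])/[p["fx"],p["fy"]]; s=d.copy()
    for _ in range(8): s=d/(1+p["k1"]*(s@s))
    v=p["R"].T@np.r_[s,1]; C=-p["R"].T@p["t"]; return C+v*(z-C[2])/v[2]
def box(x0,x1,y0,y1,z0,z1): return np.array([[x,y,z] for x in(x0,x1) for y in(y0,y1) for z in(z0,z1)],float)
def block(T,z=8):  # body with notched top: body bottom at z, thickness T
    t=z+T; return [box(-45,45,-28,28,z,t-10),box(-28,28,-28,28,z,t),box(-45,45,-11,11,z,t-10),box(28,45,-11,11,z,t),
                   box(-45,-28,17,28,z,t),box(-45,-28,-28,-17,z,t)]
def weight(T): return block(T)+[box(27.5,42.5,13,28,0,8),box(27.5,42.5,-28,-13,0,8),box(-42.5,-27.5,-15,15,0,8)]
def pan(): return block(40,22)+[box(-64,64,-50,50,16,22)]
def place(parts,x,y,a,z=0):
    R=np.array([[np.cos(a),-np.sin(a),0],[np.sin(a),np.cos(a),0],[0,0,1]]); return [q@R.T+[x,y,z] for q in parts]
S=2
def sil(p,parts,roi):
    u0,v0,w,h=roi; m=np.zeros((h*S,w*S),np.uint8)
    for q in parts:
        k=cv2.convexHull(((proj(p,q)-[u0,v0]+.5)*S*16).astype(np.int32)); cv2.fillConvexPoly(m,k,1,shift=4)
    return m
def cost(views,parts):
    c=0
    for p,mask,roi in views:
        m=sil(p,parts,roi); u0,v0,w,h=roi
        M=cv2.resize(mask[v0:v0+h,u0:u0+w].astype(np.uint8),None,fx=S,fy=S,interpolation=0)
        c+=1-(m&M).sum()/max(1,(m|M).sum())
    return c/len(views)
def view(p,mask,pad=25):
    x,y,w,h=cv2.boundingRect(mask.astype(np.uint8)); u0=max(0,x-pad);v0=max(0,y-pad)
    return p,mask,(u0,v0,min(640,x+w+pad)-u0,min(480,y+h+pad)-v0)
def fit(views,model,x,y,a,z=0):
    best=None
    for da in (0,.25,-.25):
        f=lambda q: cost(views,place(model,q[0],q[1],q[2],z))
        r=minimize(f,[x,y,a+da],method="Nelder-Mead",options=dict(initial_simplex=[[x,y,a+da],[x+10,y,a+da],[x,y+10,a+da],[x,y,a+da+.15]],xatol=.05,fatol=1e-5))
        if best is None or r.fun<best.fun: best=r
    return best
T=dict(a=46,b=40,c=34,d=28,e=22)
def rel(tx,ty,tz,yaw,o=None):
    "shift in tool axes (m) and twist (deg) from the measured pose to a target TCP pose"
    o=o or bot.get_obs(); c=o["tool_pos"]; w=o["tcp_rot"][2]; d=np.array([tx,ty,tz])-c
    ex=np.array([np.cos(w),np.sin(w)]); ey=np.array([np.sin(w),-np.cos(w)])
    tw=-np.degrees((yaw-w+np.pi)%(2*np.pi)-np.pi)
    return np.round([d[:2]@ex/1e3,d[:2]@ey/1e3,-d[2]/1e3],4),round(tw,2)
E
cat > init.py <<'E'
from h import *
V={}
for c in ["top","side"]:
    im=bot.capture(c);p=bot.camera_params(c); L=[]
    for lab in ["weight_a","pan"]:
        for d in bot.masks_of(c,lab):
            m=d["pixels"]; col=im[m].mean(0); uv=np.argwhere(m).mean(0)[::-1]
            L.append((lab,d["confidence"],m,col,ray(p,uv,25)))
    V[c]=(p,L)
    for l in L: print(c,l[0],round(l[1],2),l[2].sum(),l[3].round(),l[4].round())
import pickle; pickle.dump(V,open("v.pkl","wb"))
E
python3 init.py
```

```text
top weight_a 0.96 791 [84. 82. 79.] [533. 400.  25.]
top weight_a 0.94 849 [81. 79. 74.] [ 536. -368.   25.]
top weight_a 0.94 792 [ 12. 117. 217.] [615. 229.  25.]
top weight_a 0.9 756 [201. 100.  47.] [395. 159.  25.]
top weight_a 0.72 811 [79. 77. 75.] [477. 289.  25.]
top weight_a 0.72 807 [78. 75. 71.] [ 423. -326.   25.]
top pan 0.72 1876 [197. 201. 197.] [ 486. -172.   25.]
side weight_a 0.95 1876 [115. 110. 102.] [ 422. -324.   25.]
side weight_a 0.68 866 [180. 106.  78.] [398. 173.  25.]
side weight_a 0.65 800 [ 67. 119. 192.] [617. 239.  25.]
side weight_a 0.61 1887 [121. 115. 107.] [ 536. -372.   25.]
side weight_a 0.59 773 [101.  95.  89.] [477. 301.  25.]
side weight_a 0.26 2264 [220. 214. 203.] [ 486. -169.   25.]
side pan 0.65 2353 [220. 214. 204.] [ 486. -169.   25.]
```

```bash
cat > init2.py <<'E'
from h import *
import pickle
V=pickle.load(open("v.pkl","rb"))
def vs(x,y,lab="weight_a"):
    o=[]
    for c in V:
        p,L=V[c]
        for l in L:
            if l[0]==lab and np.hypot(l[4][0]-x,l[4][1]-y)<25: o.append(view(p,l[2])); break
    return o
for x,y in [(533,400),(536,-368),(477,289),(423,-326),(615,229)]:
    w=vs(x,y)
    for k in T:
        R=[fit(w,weight(T[k]),x,y,a) for a in (0,np.pi)]
        print(len(w),x,y,k,[(r.fun.round(4),r.x.round(2)) for r in R])
w=vs(486,-172,"pan")
for a in (0,np.pi): r=fit(w,pan(),486,-172,a);print("pan",r.fun,r.x)
E
python3 init2.py
```

```text
1 533 400 a [(np.float64(0.1125), array([ 5.3219e+02,  3.9842e+02, -1.3000e-01])), (np.float64(0.1122), array([532.24, 398.95,   3.  ]))]
1 533 400 b [(np.float64(0.0922), array([ 5.3218e+02,  3.9984e+02, -1.4000e-01])), (np.float64(0.0915), array([532.19, 399.77,   2.97]))]
1 533 400 c [(np.float64(0.0763), array([ 5.3278e+02,  4.0043e+02, -1.3000e-01])), (np.float64(0.0757), array([532.52, 400.32,   2.98]))]
1 533 400 d [(np.float64(0.065), array([ 5.3279e+02,  4.0083e+02, -1.3000e-01])), (np.float64(0.0677), array([532.6, 400.9,   3. ]))]
1 533 400 e [(np.float64(0.0637), array([ 5.3314e+02,  4.0182e+02, -1.2000e-01])), (np.float64(0.0672), array([533.18, 401.55,   2.98]))]
2 536 -368 a [(np.float64(0.1266), array([ 5.3625e+02, -3.6667e+02, -6.0000e-02])), (np.float64(0.1399), array([ 536.56, -367.12,    3.08]))]
2 536 -368 b [(np.float64(0.0895), array([ 5.3631e+02, -3.6713e+02, -7.0000e-02])), (np.float64(0.1116), array([ 536.92, -367.47,    3.09]))]
2 536 -368 c [(np.float64(0.0537), array([ 5.3653e+02, -3.6797e+02, -8.0000e-02])), (np.float64(0.0925), array([ 536.96, -367.79, 
[... 1811 characters left out ...]
229.02,   3.28]))]
2 615 229 b [(np.float64(0.0888), array([6.1629e+02, 2.2943e+02, 1.5000e-01])), (np.float64(0.0999), array([615.94, 229.35,   3.28]))]
2 615 229 c [(np.float64(0.1209), array([6.1641e+02, 2.3008e+02, 1.6000e-01])), (np.float64(0.1288), array([616.51, 229.67,   3.28]))]
2 615 229 d [(np.float64(0.1579), array([6.1647e+02, 2.3048e+02, 1.6000e-01])), (np.float64(0.1681), array([616.56, 230.23,   3.29]))]
2 615 229 e [(np.float64(0.2013), array([6.1706e+02, 2.3072e+02, 1.7000e-01])), (np.float64(0.2112), array([616.74, 230.82,   3.29]))]
pan 0.03982968680335669 [ 4.87413228e+02 -1.71435125e+02  2.30403344e-01]
pan 0.05382395481429347 [ 487.38411812 -171.28085583    3.3704317 ]
```

Emit:
jog_arm(
  dp=[
    [-0.0426,-0.0382,0],
    [-0.0426,-0.0382,0],
    [-0.0426,-0.0382,0],
    [-0.0426,-0.0382,0],
    [-0.0426,-0.0382,0],
    [-0.0426,-0.0382,0],
    [-0.0426,-0.0382,0],
    [-0.0426,-0.0382,0],
    [-0.0426,-0.0382,0],
    [-0.0426,-0.0382,0],
  ],
  twist=[0,0,0,0,0,0,0,0,0,0],
)

```text
time: 2.15
tool_pos: [445.2, -66.4, 226.9]
tcp_rot: [3.141, 0.001, 2.673]
contact_force: [0.2, 0.9, -0.5]
grip_width: 91.7
finger_force: 0.0
```

Emit:
jog_arm(
  dp=[
    [-0.0426,-0.0382,0],
    [-0.0426,-0.0382,0],
    [0,0,0],
    [0,0,0],
    [0,0,0],
    [0,0,0],
    [0,0,0],
    [0,0,0],
    [0,0,0],
    [0,0,0],
  ],
  twist=[0,0,10,10,10,10,10,10,10,10],
)

```text
time: 3.4
tool_pos: [486.3, -171.0, 226.7]
tcp_rot: [-3.142, -0.0, 1.272]
contact_force: [0.3, 0.5, 0.6]
grip_width: 91.5
finger_force: 0.0
```

Emit:
jog_arm(
  dp=[
    [0,0,0],
    [0,0,0],
    [0,0,0],
    [0,0,0],
    [0,0,0],
    [0,0,0],
    [0,0,0],
  ],
  twist=[10,10,10,10,10,10,0],
)

```text
time: 4.28
tool_pos: [486.3, -171.1, 226.7]
tcp_rot: [-3.142, -0.0, 0.232]
contact_force: [0.8, -0.4, -0.5]
grip_width: 92.0
finger_force: 0.0
```

```bash
cat > look.py <<'E'
import sys
from h import *
# look.py name label model(pan|a..e|block) x y yaw z
name,lab,mod,x,y,a,z=sys.argv[1:4]+[float(v) for v in sys.argv[4:8]]
p=bot.camera_params("wrist"); im=bot.capture("wrist"); o=im.copy()
M=pan() if mod=="pan" else weight(T[mod])
tgt=proj(p,[[x,y,z+25]])[0]; best=None
for d in bot.masks_of("wrist",lab):
    m=d["pixels"]; b=d["bbox"]; print(round(d["confidence"],2),np.round(b),im[m].mean(0).round())
    if np.hypot(*(np.array(b[:2])-tgt))<90 and best is None: best=m
if best is not None:
    for aa in (a,a+np.pi):
        r=fit([view(p,best)],M,x,y,aa,z); print("fit",r.fun.round(4),r.x.round(3))
        if aa==a or r.fun<rb.fun: rb=r
    cs,_=cv2.findContours(best.astype(np.uint8),0,1); cv2.drawContours(o,cs,-1,(0,0,255),1)
    q=rb.x; 
    for h in place(M,*q,z): cv2.polylines(o,[cv2.convexHull(proj(p,h).astype(np.int32))],True,(0,255,0),1)
cv2.imwrite(f"pics/{name}.png",o)
E
python3 look.py w1 pan pan 487.4 -171.4 0.23 0
```

```text
0.76 [317. 202. 120. 145.] [183. 182. 175.]
fit 0.0192 [ 4.86861e+02 -1.69728e+02  2.31000e-01]
fit 0.0192 [ 486.861 -169.728    3.372]
```

View pics/w1.png

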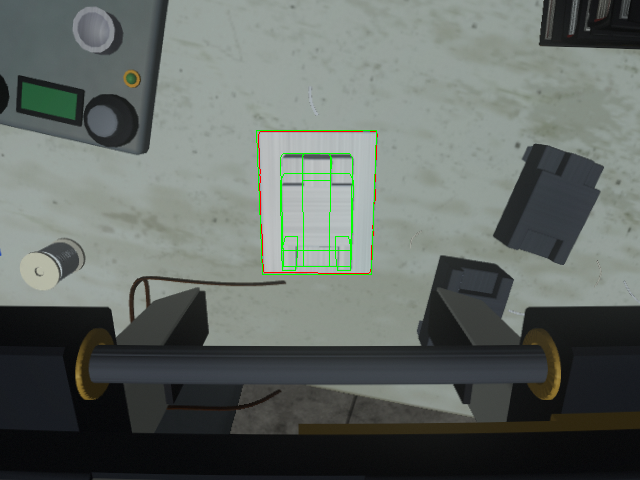

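Wrist view: the pan outline fits to about 1 mm, and the two corner notches are at the far (+x) end, so its yaw is 0.23. Next is a look at the scale.

Emit:
jog_arm(
  dp=[
    [0.029,-0.0457,-0.003],
    [0.029,-0.0457,-0.003],
    [0.029,-0.0457,-0.003],
    [0.029,-0.0457,-0.003],
    [0.029,-0.0457,-0.003],
    [0,0,0],
    [0,0,0],
    [0,0,0],
    [0,0,0],
    [0,0,0],
  ],
  twist=[0,0,0,0,0,-9.6,-9.6,-9.6,-9.6,-9.6],
)

```text
time: 5.62
tool_pos: [575.3, 84.6, 241.6]
tcp_rot: [-3.141, -0.0, 1.077]
contact_force: [0.1, 0.4, 0.6]
grip_width: 91.7
finger_force: 0.0
```

Emit:
jog_arm(
  dp=[
    [0,0,0],
    [0,0,0],
    [0,0,0],
    [0,0,0],
  ],
  twist=[-9.6,-9.6,-9.6,0],
)

```text
time: 6.12
tool_pos: [575.3, 84.5, 241.7]
tcp_rot: [-3.141, -0.0, 1.571]
contact_force: [-0.0, 0.6, 0.1]
grip_width: 91.4
finger_force: 0.0
```

```bash
python3 - <<'E'
from h import *
import pickle
p=bot.camera_params("wrist"); im=bot.capture("wrist"); cv2.imwrite("pics/w2.png",im)
out={}
for l in ["bench_scale","zero_button","check_button"]:
    r=bot.masks_of("wrist",l); out[l]=[(d["confidence"],d["pixels"],d["bbox"]) for d in r]
    for d in r: print(l,round(d["confidence"],2),np.round(d["bbox"]),ray(p,d["bbox"][:2],44 if "but" in l else 26).round(1))
pickle.dump((p,out,im),open("scale.pkl","wb"))
E
```

```text
bench_scale 0.92 [330. 220. 203. 176.] [586.8  69.9  26. ]
bench_scale 0.36 [108. 234.  59.  47.] [380.1  56.6  26. ]
zero_button 0.7 [251. 166.  32.  32.] [519.7 121.   44. ]
check_button 0.97 [258. 288.  30.  27.] [520.9  11.4  44. ]
```

View pics/w2.png

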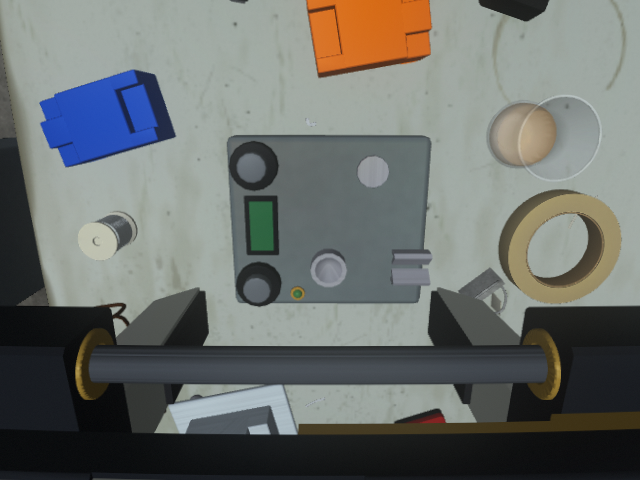

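```bash
python3 - <<'E'
from h import *
import pickle
p,out,im=pickle.load(open("scale.pkl","rb"))
g=im.astype(int).sum(2)/3
print(im[200,330],im[171,374],im[269,345],im[268,410])
pts={}
for n,(u,v),z in [("cup",(329,269),40),("groove",(410,267),40),("pad",(374,171),33)]:
    w=25; s=g[v-w:v+w,u-w:u+w]; m=(s>np.median(g[190:240,300:350])+20).astype(np.uint8)
    m=cv2.morphologyEx(m,cv2.MORPH_OPEN,np.ones((2,2)))
    k,l,st,c=cv2.connectedComponentsWithStats(m)
    q=[i for i in range(1,k) if st[i,4]>40]; print(n,[(st[i][:5].tolist(),(c[i]+[u-w,v-w]).round(1)) for i in q])
    i=np.argwhere(np.isin(l,q))[:,::-1]+[u-w,v-w]; e=cv2.minEnclosingCircle(i.astype(np.float32)); mr=cv2.minAreaRect(i.astype(np.float32))
    print(np.round(e[0],1),round(e[1],1),mr); pts[n]=ray(p,e[0],z); print(ray(p,e[0],z).round(1), ray(p,mr[0],z).round(1))
m=[box(-90,90,-80,80,6,26)]
M=out["bench_scale"][0][1]
r=fit([view(p,M)],[box(-90,90,-80,80,2,26)]+[box(-69-13-0,-69+13,y-13,y+13,26,36) for y in(55,-55)],585,66,0); print(r.fun,r.x)
E
```

```text
[108 106  98] [153 148 144] [157 149 146] [124 118 111]
cup [([8, 11, 36, 33, 792], array([330.3, 271.9]))]
[329.3 271.5] 17.9 ((329.5, 271.0), (32.0, 35.0), 90.0)
[585.8  25.5  40. ] [586.   25.9  40. ]
groove [([8, 0, 42, 50, 1029], array([418.1, 270.1]))]
[418.5 266.5] 29.0 ((413.5, 266.5), (49.0, 41.0), 90.0)
[666.6  30.3  40. ] [662.1  30.3  40. ]
pad [([10, 11, 31, 31, 765], array([373.7, 172.4]))]
[373.7 172.6] 15.9 ((374.0, 172.0), (30.0, 30.0), 90.0)
[623.6 114.1  33. ] [623.9 114.6  33. ]
0.037422373958854505 [5.85167538e+02 6.51192443e+01 9.83827127e-04]
```

Emit:
jog_arm(
  dp=[
    [-0.0508,-0.0177,0],
    [-0.0508,-0.0177,0],
    [-0.0508,-0.0177,0],
    [-0.0508,-0.0177,0],
    [-0.0508,-0.0177,0],
    [0,0,0.015],
    [0,0,0.015],
    [0,0,0.015],
    [0,0,0.015],
    [0,0,0.015],
  ],
  twist=[0,0,0,0,0,9.6,9.6,9.6,9.6,9.6],
)

```text
time: 7.58
tool_pos: [486.8, -169.5, 166.3]
tcp_rot: [3.141, -0.0, 0.726]
contact_force: [0.3, 0.8, 0.7]
grip_width: 91.9
finger_force: 0.0
```

Emit:
jog_arm(
  dp=[
    [0,0,0.015],
    [0,0,0.015],
    [0,0,0.015],
    [0,0,0.025],
    [0,0,0.025],
    [0,0,0.025],
    [0,0,0.015],
    [0,0,0.0017],
    [0,0,0],
  ],
  twist=[9.6,9.6,9.6,0,0,0,0,0,0],
)

```text
time: 8.7
tool_pos: [487.3, -169.7, 30.6]
tcp_rot: [3.141, -0.001, 0.23]
contact_force: [1.3, -0.7, -0.1]
grip_width: 91.7
finger_force: 0.0
```

Emit:
jog_arm(
  dp=[
    [0,0,0],
    [0,0,0],
    [0,0,0],
    [0,0,0],
    [0,0,0],
    [0,0,0],
  ],
  twist=[0,0,0,0,0,0],
  jaw=0.03,
)

```text
time: 9.45
tool_pos: [487.0, -169.6, 30.2]
tcp_rot: [3.141, -0.001, 0.23]
contact_force: [0.8, -0.2, 2.5]
grip_width: 56.0
finger_force: 30.0
```

Emit:
jog_arm(
  dp=[
    [0,0,-0.01],
    [0,0,-0.03],
    [0,0,-0.03],
    [0,0,-0.03],
    [0.0311,-0.0327,0],
    [0.0311,-0.0327,0],
    [0.0311,-0.0327,0],
    [0.0311,-0.0327,0],
    [0.0311,-0.0327,0],
    [0.0311,-0.0327,0],
  ],
  twist=[0,0,0,0,0,0,0,0,0,0],
)

```text
time: 10.7
tool_pos: [623.5, 65.6, 129.7]
tcp_rot: [-3.141, 0.002, 0.23]
contact_force: [0.7, -0.5, -4.6]
grip_width: 55.5
finger_force: 30.0
```

Emit:
jog_arm(
  dp=[
    [0,0,0],
    [0,0,0],
    [0,0,0],
    [0,0,0],
    [0,0,0],
    [0,0,0],
    [0,0,0],
    [0,0,0],
    [0,0,0],
  ],
  twist=[-9.6,-9.6,-9.6,-9.6,-9.6,-9.6,-9.6,-9.6,0],
)

```text
time: 11.82
tool_pos: [622.9, 64.2, 129.6]
tcp_rot: [-3.14, -0.0, 1.569]
contact_force: [-0.3, 0.4, -4.8]
grip_width: 55.8
finger_force: 30.0
```

```bash
python3 - <<'E'
from h import *
o=bot.get_obs(); print(o["tool_pos"],o["tcp_rot"],o["finger_force"],o["grip_width"]); p=bot.camera_params("wrist"); im=bot.capture("wrist"); cv2.imwrite("pics/w3.png",im)
print(rel(623.7,64,63.2,np.pi/2))
E
```

```text
[622.94380897  64.19977752 129.58537649] [-3.13973343e+00 -7.07094551e-05  1.56931435e+00] 29.993108958005905 55.783783076107134
(array([-0.0002,  0.0006,  0.0665]), np.float64(-0.2))
```

View pics/w3.png

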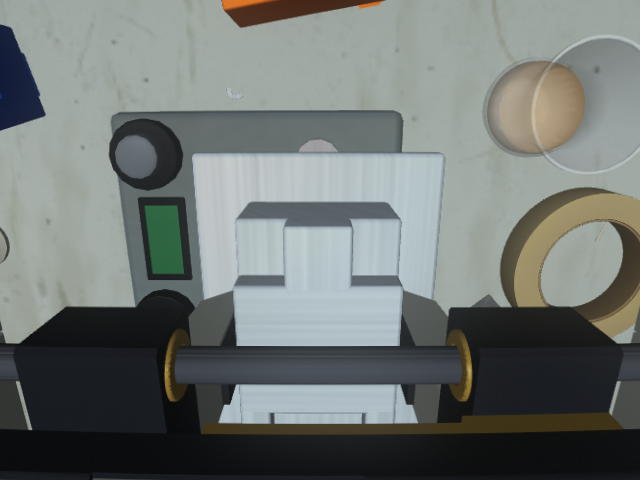

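The pan is level in the grip, with its tongue end towards +y. The pad is still visible at (318,146), so I'm lowering now.

Emit:
jog_arm(
  dp=[
    [0,0.0006,0.015],
    [0,0,0.015],
    [0,0,0.015],
    [0,0,0.01],
    [0,0,0.005],
    [0,0,0],
  ],
  twist=[0,0,0,0,0,0],
)

```text
time: 12.62
tool_pos: [624.2, 64.2, 69.8]
tcp_rot: [-3.141, -0.0, 1.571]
contact_force: [0.4, -0.5, -4.2]
grip_width: 55.5
finger_force: 30.0
```

Emit:
jog_arm(
  dp=[
    [0,0,0.002],
    [0,0,0.002],
    [0,0,0.001],
    [0,0,0],
  ],
  twist=[0,0,0,0],
)

```text
time: 13.12
tool_pos: [624.4, 64.4, 65.4]
tcp_rot: [3.141, -0.0, 1.571]
contact_force: [-0.1, 1.2, -1.3]
grip_width: 55.8
finger_force: 30.0
```

Emit:
jog_arm(
  dp=[
    [0,0,0.001],
    [0,0,0.001],
    [0,0,0],
  ],
  twist=[0,0,0],
)

```text
time: 13.5
tool_pos: [624.5, 64.4, 65.2]
tcp_rot: [3.14, -0.0, 1.571]
contact_force: [-4.8, 1.5, 11.7]
grip_width: 55.7
finger_force: 30.0
```

Emit:
jog_arm(
  dp=[
    [0,-0.001,0],
    [0,-0.001,0],
    [0,0,0],
  ],
  twist=[0,0,0],
)

```text
time: 13.88
tool_pos: [624.1, 64.4, 65.2]
tcp_rot: [3.136, -0.0, 1.57]
contact_force: [0.8, 1.1, 6.3]
grip_width: 56.1
finger_force: 30.0
```

Emit:
jog_arm(
  dp=[
    [0.001,0,0],
    [0.001,0,0],
    [0,0,0],
  ],
  twist=[0,0,0],
)

```text
time: 14.25
tool_pos: [624.1, 64.6, 65.1]
tcp_rot: [3.137, 0.002, 1.57]
contact_force: [-0.3, -5.4, 6.1]
grip_width: 55.7
finger_force: 30.0
```

Emit:
jog_arm(
  dp=[
    [-0.0015,0.0005,-0.001],
    [0,0,0],
  ],
  twist=[0,0],
)

```text
time: 14.5
tool_pos: [624.0, 64.5, 65.1]
tcp_rot: [3.138, 0.0, 1.57]
contact_force: [1.8, -0.4, 5.0]
grip_width: 55.9
finger_force: 30.0
```

Emit:
jog_arm(
  dp=[
    [0,0,0],
    [0,0,0],
    [0,0,0],
    [0,0,0],
  ],
  twist=[0,0,0,0],
  jaw=0.0918,
)

```text
time: 15.0
tool_pos: [622.6, 64.7, 63.7]
tcp_rot: [-3.141, -0.0, 1.571]
contact_force: [-0.2, -0.6, 0.4]
grip_width: 89.7
finger_force: 0.0
```

Emit:
jog_arm(
  dp=[
    [0,0,-0.02],
    [0,0,-0.03],
    [0.011,0,-0.06],
    [0.011,0,-0.06],
    [0,0,-0.006],
    [0,0,0],
  ],
  twist=[0,0,0,0,0,0],
)

```text
time: 15.75
tool_pos: [622.5, 86.6, 239.8]
tcp_rot: [-3.141, 0.0, 1.571]
contact_force: [-0.2, -1.0, -0.6]
grip_width: 91.9
finger_force: 0.0
```

```bash
python3 look.py w4 pan pan 623.7 64 1.571 33; python3 - <<'E'
import cv2
im=cv2.imread("pics/w4.png")[100:320,180:480]
cv2.imwrite("pics/w4c.png",cv2.resize(im,None,fx=2.5,fy=2.5))
from h import *
print(bot.get_obs()["tool_pos"])
bot.capture("side");bot.capture("top")
vs=[]
for c in ("side","top"):
    p=bot.camera_params(c)
    m=[d for d in bot.masks_of(c,"pan")]
    for d in m:
        if np.hypot(*(np.array(d["bbox"][:2])-proj(p,[[623,64,60]])[0]))<30: vs.append(view(p,d["pixels"])); break
print(len(vs))
for z in (30,33,36,40):
    r=fit(vs,pan(),623.7,64,1.57,z); print(z,r.fun,r.x)
E
```

```text
0.61 [320. 233. 127. 149.] [177. 174. 163.]
fit 0.0192 [623.499  63.741   1.565]
fit 0.0186 [623.566  63.874   4.706]
[621.89034473  86.40614745 237.89797869]
2
30 0.48324245580030245 [624.6858916   66.91903886   1.57017129]
33 0.4698956574234971 [624.34501308  64.3659248    1.56757596]
36 0.4713002894290192 [624.6231848   60.75181118   1.54963756]
40 0.47973298861702673 [623.42620063  52.00308314   1.55207489]
```

View pics/w4c.png

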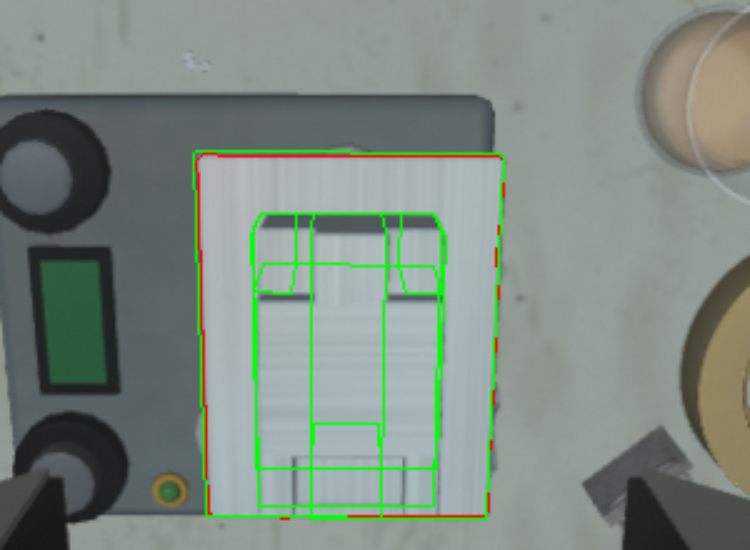

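The wrist fit puts the pan at (623.5, 63.7), yaw 1.57, which matches the seats. I'll probe the block's top height (it should be 95 mm), which also pushes the pan home.

Emit:
jog_arm(
  dp=[
    [-0.011,0.001,0.03],
    [-0.011,0.001,0.03],
    [0,0,0.04],
    [0,0,0.03],
    [0,0,0.008],
    [0,0,0],
  ],
  twist=[0,0,0,0,0,0],
  jaw=0,
)

```text
time: 16.8
tool_pos: [624.9, 64.6, 102.0]
tcp_rot: [-3.141, -0.0, 1.571]
contact_force: [-0.2, -0.0, 0.6]
grip_width: 36.4
finger_force: 0.0
```

Emit:
jog_arm(
  dp=[
    [0,0,0.001],
    [0,0,0.001],
    [0,0,0.001],
    [0,0,0],
  ],
  twist=[0,0,0,0],
)

```text
time: 17.3
tool_pos: [624.8, 64.7, 99.2]
tcp_rot: [3.141, -0.0, 1.571]
contact_force: [-0.5, 0.7, 0.1]
grip_width: 0.7
finger_force: 0.0
```

Emit:
jog_arm(
  dp=[
    [0,0,0.0015],
    [0,0,0.0015],
    [0,0,0.001],
    [0,0,0],
  ],
  twist=[0,0,0,0],
)

```text
time: 17.8
tool_pos: [624.9, 64.7, 95.7]
tcp_rot: [3.141, -0.0, 1.571]
contact_force: [-1.6, 0.1, 5.4]
grip_width: 0.5
finger_force: 2.4
```

Emit:
jog_arm(
  dp=[
    [0,0,0.001],
    [0,0,0.001],
    [0,0,0],
  ],
  twist=[0,0,0],
)

```text
time: 18.18
tool_pos: [625.2, 64.7, 95.5]
tcp_rot: [3.139, 0.0, 1.571]
contact_force: [-5.2, -0.3, 14.2]
grip_width: 0.5
finger_force: 7.4
```

Emit:
jog_arm(
  dp=[
    [0,0,-0.005],
    [-0.01,0,0],
    [-0.01,0,0],
    [0,0,0.003],
    [0,0,0.001],
    [0,0,0.001],
    [0,0,0],
  ],
  twist=[0,0,0,0,0,0,0],
)

```text
time: 19.05
tool_pos: [625.5, 43.0, 95.4]
tcp_rot: [3.139, 0.002, 1.57]
contact_force: [-4.6, -4.8, 15.6]
grip_width: 0.4
finger_force: 7.7
```

Emit:
jog_arm(
  dp=[
    [0,0,-0.005],
    [0.02,0,0],
    [0.02,0,0],
    [0.015,0,0],
    [0,0,0.003],
    [0,0,0.001],
    [0,0,0.001],
    [0,0,0],
  ],
  twist=[0,0,0,0,0,0,0,0],
)

```text
time: 20.05
tool_pos: [625.0, 101.6, 95.0]
tcp_rot: [3.14, -0.003, 1.571]
contact_force: [-4.5, 6.9, 12.2]
grip_width: 0.7
finger_force: 6.1
```

```bash
python3 - <<'E'
from h import *
o=bot.get_obs();print(o["tool_pos"],o["contact_force"]); print(rel(520.3,120,55,np.pi/2,o))
E
```

```text
[625.03109605 101.60759941  94.9550583 ] [-4.45061344  6.877466   12.17929668]
(array([ 0.0184, -0.1047,  0.04  ]), np.float64(0.02))
```

Emit:
jog_arm(
  dp=[
    [0,0,-0.02],
    [0.0095,-0.0523,0],
    [0.0095,-0.0523,0],
    [0,0,0.04],
    [0,0,0.026],
    [0,0,0.004],
    [0,0,0.002],
    [0,0,0.002],
    [0,0,0.002],
    [0,0,0.002],
  ],
  twist=[0,0,0,0,0,0,0,0,0,0],
)

```text
time: 21.3
tool_pos: [519.2, 118.5, 41.0]
tcp_rot: [-3.141, 0.0, 1.571]
contact_force: [-23.8, -3.1, 66.0]
grip_width: 0.4
finger_force: 33.2
```

Emit:
jog_arm(
  dp=[
    [0,0,0.002],
    [0,0,0.001],
    [0,0,0.001],
    [0,0,0],
  ],
  twist=[0,0,0,0],
)

```text
time: 21.8
tool_pos: [519.4, 118.5, 40.6]
tcp_rot: [3.14, 0.001, 1.572]
contact_force: [-31.7, -4.5, 86.4]
grip_width: 0.2
finger_force: 43.1
```

```bash
python3 - <<'E'
from h import *
o=bot.get_obs();print(o["tool_pos"],o["contact_force"],o["moment"])
E
```

```text
[519.38170054 118.48096736  40.62893307] [-31.67564172  -4.53757349  86.41390091] [-0.85984357  5.76472754 -0.01777383]
```

Emit:
jog_arm(
  dp=[
    [0,0,-0.01],
    [0,0,-0.03],
    [0,0,-0.04],
    [0,-0.02,-0.05],
    [0,-0.02,-0.05],
    [0,0,0],
  ],
  twist=[0,0,0,0,0,0],
)

```text
time: 22.55
tool_pos: [481.4, 118.8, 215.7]
tcp_rot: [3.133, -0.001, 1.571]
contact_force: [0.1, -0.0, 1.0]
grip_width: 0.6
finger_force: 0.0
```

```bash
python3 - <<'E'
from h import *
print(bot.get_obs()["tool_pos"])
p=bot.camera_params("wrist"); im=bot.capture("wrist"); cv2.imwrite("pics/w5.png",im)
for q in ([520,120,44],[520,120,38],[520,10,44]): print(proj(p,[q]))
for l in ["zero_button","check_button"]:
    for d in bot.find_in("wrist",l): print(l,round(d["confidence"],2),np.round(d["bbox"]),ray(p,d["bbox"][:2],44))
E
```

```text
[481.44892607 118.76814946 215.7439546 ]
[[363.97149459 214.20604268]]
[[363.14241474 212.52870439]]
[[359.96807833 336.68307738]]
zero_button 0.69 [364. 212.  31.  34.] [519.5724959  121.64367452  44.        ]
zero_button 0.3 [304.  20. 133.  41.] [473.35614139 261.62997805  44.        ]
check_button 0.67 [616.  32.  46.  61.] [702.7946758  258.21675694  44.        ]
```

View pics/w5.png

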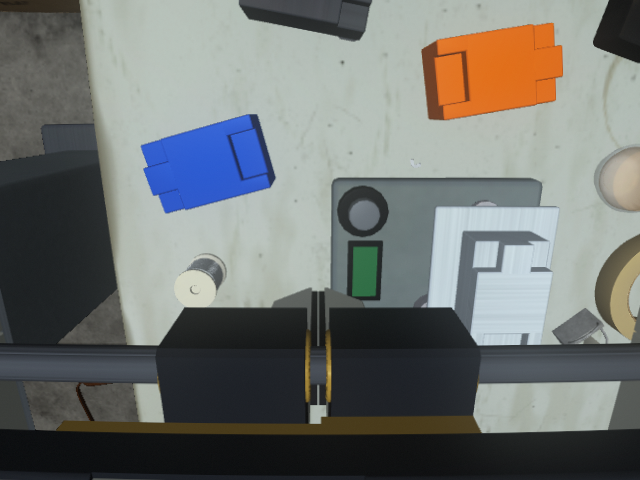

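The cap at (363,212) sits inside a dark fixed ring. My tip was about 2.5 mm off centre and seems to have caught that ring. I'll centre it and press in small steps.

Emit:
jog_arm(
  dp=[
    [0.0022,0.0192,0.03],
    [0,0.0192,0.03],
    [0,0,0.05],
    [0,0,0.04],
    [0,0,0.015],
    [0,0,0.003],
    [0,0,0],
  ],
  twist=[0,0,0,0,0,0,0],
)

```text
time: 23.58
tool_pos: [517.9, 120.8, 43.1]
tcp_rot: [-3.139, 0.0, 1.571]
contact_force: [-3.6, -0.3, 4.6]
grip_width: 0.3
finger_force: 2.1
```

Emit:
jog_arm(
  dp=[
    [0,0,0.001],
    [0,0,0.001],
    [0,0,0.001],
    [0,0,0],
  ],
  twist=[0,0,0,0],
)

```text
time: 24.08
tool_pos: [518.5, 120.9, 42.0]
tcp_rot: [3.141, 0.0, 1.571]
contact_force: [-7.9, -1.5, 19.1]
grip_width: 0.5
finger_force: 9.7
```

Emit:
jog_arm(
  dp=[
    [0,0,0.001],
    [0,0,0.001],
    [0,0,0],
  ],
  twist=[0,0,0],
)

```text
time: 24.45
tool_pos: [518.7, 120.9, 41.7]
tcp_rot: [3.14, 0.0, 1.571]
contact_force: [-13.5, -2.7, 34.6]
grip_width: 0.3
finger_force: 17.3
```

Emit:
jog_arm(
  dp=[
    [0,0,0.001],
    [0,0,0.001],
    [0,0,0],
  ],
  twist=[0,0,0],
)

```text
time: 24.82
tool_pos: [518.7, 120.9, 41.3]
tcp_rot: [3.139, 0.0, 1.571]
contact_force: [-18.2, -2.6, 50.0]
grip_width: 0.1
finger_force: 25.0
```

```bash
python3 - <<'E'
import cv2,numpy as np
im=cv2.imread("pics/w2.png"); a=cv2.resize(im[130:330,120:320],(560,560),interpolation=3)
cv2.imwrite("pics/z1.png",a)
E
```

```text
(no output)
```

View pics/z1.png

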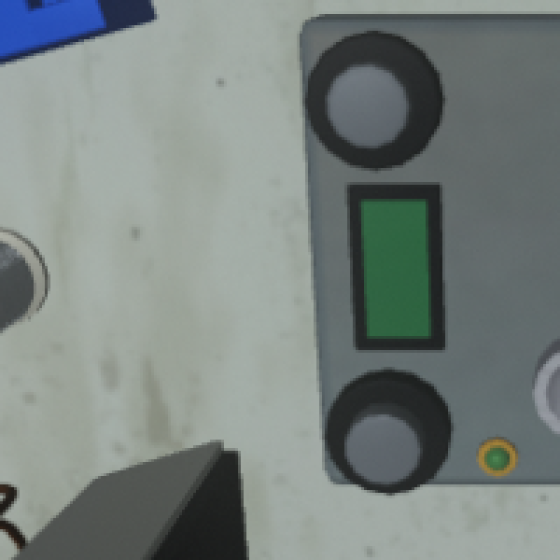

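```bash
python3 - <<'E'
from h import *
o=bot.get_obs();print(o["moment"],o["contact_force"],o["tool_pos"])
w=bot.capture("wrist"); s=bot.capture("side"); p=bot.camera_params("side")
u,v=proj(p,[[520,120,60]])[0].astype(int); print(u,v)
a=cv2.resize(w[200:440,180:460],(560,480)); b=cv2.resize(s[v-45:v+35,u-20:u+20],(240,480),interpolation=3)
cv2.imwrite("pics/z2.png",np.hstack([a,b]))
E
```

```text
[-0.59351962  3.29392276  0.02687187] [-18.17158681  -2.62541246  49.95868226] [518.73784119 120.90951406  41.31976989]
301 221
```

View pics/z2.png

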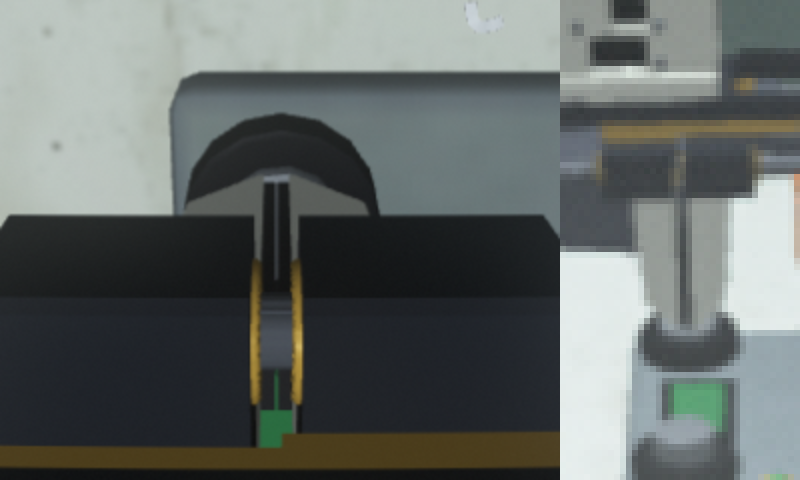

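The collar is tall and the closed pair of tips jams in it; a single finger will fit. I'm opening to 40 mm and pressing with just the +x finger.

Emit:
jog_arm(
  dp=[
    [0,0,-0.02],
    [0,0,-0.03],
    [0,-0.012,0],
    [0,-0.012,0],
    [0,0,0],
    [0,0,0],
  ],
  twist=[0,0,0,0,0,0],
  jaw=0.04,
)

```text
time: 25.68
tool_pos: [494.5, 120.9, 85.5]
tcp_rot: [-3.141, -0.0, 1.571]
contact_force: [0.5, 0.7, 0.7]
grip_width: 40.0
finger_force: 0.0
```

```bash
python3 - <<'E'
from h import *
o=bot.get_obs();print(o["tool_pos"],o["grip_width"],rel(494.6,121,46,np.pi/2,o))
E
```

```text
[494.48653536 120.8584434   85.48488101] 39.9569683426914 (array([0.0001, 0.0001, 0.0395]), np.float64(-0.0))
```

Emit:
jog_arm(
  dp=[
    [0,0,0.02],
    [0,0,0.016],
    [0,0,0.004],
    [0,0,0.002],
    [0,0,0.001],
    [0,0,0],
  ],
  twist=[0,0,0,0,0,0],
)

```text
time: 26.42
tool_pos: [494.4, 120.8, 43.4]
tcp_rot: [-3.141, 0.0, 1.571]
contact_force: [-3.1, -0.6, 3.5]
grip_width: 40.2
finger_force: 2.1
```

Emit:
jog_arm(
  dp=[
    [0,0,0.002],
    [0,0,0.001],
    [0,0,0],
  ],
  twist=[0,0,0],
)

```text
time: 26.8
tool_pos: [494.8, 120.9, 41.8]
tcp_rot: [3.14, -0.0, 1.571]
contact_force: [-7.9, -1.5, 19.4]
grip_width: 40.2
finger_force: 9.9
```

Emit:
jog_arm(
  dp=[
    [0,0,0.001],
    [0,0,0.001],
    [0,0,0],
  ],
  twist=[0,0,0],
)

```text
time: 27.18
tool_pos: [494.9, 120.9, 41.3]
tcp_rot: [3.139, -0.0, 1.571]
contact_force: [-14.2, -3.2, 35.2]
grip_width: 39.9
finger_force: 17.5
```

```bash
python3 - <<'E'
from h import *
o=bot.get_obs();print(o["moment"],o["contact_force"],o["tool_pos"],o["joint_positions"],o["tau"],o["tcp_rot"])
E
```

```text
[-0.5345855   1.69662021 -0.01972303] [-14.19659319  -3.23025586  35.23797113] [494.90231604 120.9308227   41.34986305] [ 8.92282128e-02  5.43295915e-01  1.79395380e+00 -2.22864407e-04
  8.01759570e-01  8.90601498e-02] [ -0.30697091 -29.82732475 -16.25663996   0.3866371   -3.61366376
  -0.0599791 ] [ 3.13900526e+00 -6.98597486e-05  1.57111926e+00]
```

Emit:
jog_arm(
  dp=[
    [0,0,0],
    [0,0,0],
    [0,0,0],
    [0,0,0],
    [0,0,0],
    [0,0,0],
  ],
  twist=[0,0,0,0,0,0],
)

```text
time: 27.92
tool_pos: [494.9, 120.9, 41.4]
tcp_rot: [3.139, -0.0, 1.571]
contact_force: [-14.0, -2.9, 34.8]
grip_width: 39.9
finger_force: 17.4
```

Emit:
jog_arm(
  dp=[
    [0,-0.001,0],
    [0,-0.001,0],
    [0,-0.001,0],
    [0,0,0],
  ],
  twist=[0,0,0,0],
)

```text
time: 28.42
tool_pos: [494.7, 120.9, 41.5]
tcp_rot: [3.133, -0.0, 1.571]
contact_force: [-5.9, -2.3, 26.6]
grip_width: 39.9
finger_force: 13.5
```

```bash
python3 - <<'E'
from h import *
# poses same as during z2: recompute via current wrist params shifted: TCP then (518.74,120.91,41.32)
p=dict(bot.camera_params("wrist")); C=-p["R"].T@p["t"]; c=bot.get_obs()["tool_pos"]
C2=C-c+np.array([518.74,120.91,41.32]); p["t"]=-p["R"]@C2
print(C2)
for v in (256.5,265.5,290):
  for z in (26,32,36,40,42,44): print(v,z,ray(p,(319,v),z).round(1))
for u in (274,369): print(u,[ray(p,(u,305),z).round(1)[0] for z in (26,34,42)])
w=bot.capture("wrist"); cv2.imwrite("pics/z3.png",cv2.resize(w[200:400,220:460],(720,600),interpolation=3))
E
```

```text
[517.84000578 199.17975355 199.36125637]
256.5 26 [519.6 140.   26. ]
256.5 32 [519.6 142.   32. ]
256.5 36 [519.5 143.4  36. ]
256.5 40 [519.5 144.7  40. ]
256.5 42 [519.5 145.4  42. ]
256.5 44 [519.4 146.1  44. ]
265.5 26 [519.6 135.8  26. ]
265.5 32 [519.6 138.   32. ]
265.5 36 [519.5 139.5  36. ]
265.5 40 [519.5 140.9  40. ]
265.5 42 [519.5 141.7  42. ]
265.5 44 [519.4 142.4  44. ]
290 26 [519.6 124.3  26. ]
290 32 [519.6 126.9  32. ]
290 36 [519.5 128.6  36. ]
290 40 [519.5 130.3  40. ]
290 42 [519.5 131.2  42. ]
290 44 [519.4 132.   44. ]
274 [np.float64(499.4), np.float64(500.3), np.float64(501.1)]
369 [np.float64(542.1), np.float64(541.0), np.float64(539.9)]
```

View pics/z3.png

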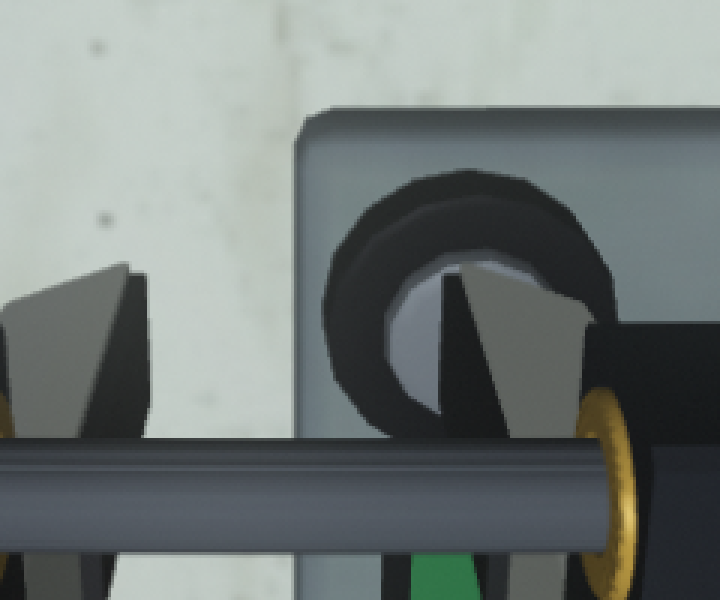

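Emit:
jog_arm(
  dp=[
    [0,0.001,-0.004],
    [0,0.001,-0.006],
    [0,0,0],
  ],
  twist=[0,0,0],
)

```text
time: 28.85
tool_pos: [494.1, 121.0, 48.3]
tcp_rot: [3.14, -0.0, 1.571]
contact_force: [1.2, -0.6, -0.2]
grip_width: 40.1
finger_force: 0.7
```

```bash
python3 - <<'E'
from h import *
print(bot.get_obs()["tool_pos"],bot.get_obs()["contact_force"])
w=bot.capture("wrist"); a=cv2.imread("pics/z3.png"); b=cv2.resize(w[200:400,220:460],(720,600),interpolation=3)
cv2.imwrite("pics/z4.png",np.hstack([a[140:460,300:640],b[140:460,300:640]]))
E
```

```text
[494.06652358 120.99524115  48.25027863] [ 1.21957186 -0.56217705 -0.15082722]
```

View pics/z4.png

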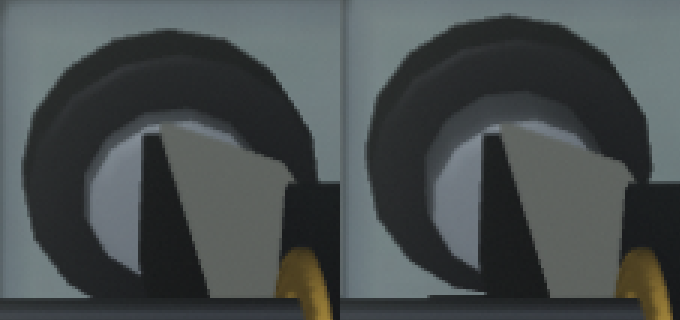

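The cap clearly went down when I pressed, but I'm not sure it went the whole way. I'll touch the bare bench to find the z reading's bias.

Emit:
jog_arm(
  dp=[
    [0,0,-0.02],
    [-0.011,-0.022,0],
    [-0.01,-0.022,0],
    [0,0,0.03],
    [0,0,0.025],
    [0,0,0.01],
    [0,0,0],
  ],
  twist=[0,0,0,0,0,0,0],
)

```text
time: 29.78
tool_pos: [449.1, 99.9, 2.5]
tcp_rot: [-3.14, -0.0, 1.571]
contact_force: [0.2, -0.0, -0.4]
grip_width: 40.1
finger_force: 0.0
```

Emit:
jog_arm(
  dp=[
    [0,0,0.001],
    [0,0,0.001],
    [0,0,0.001],
    [0,0,0],
  ],
  twist=[0,0,0,0],
)

```text
time: 30.28
tool_pos: [449.9, 99.9, 0.3]
tcp_rot: [3.141, -0.0, 1.571]
contact_force: [0.9, 0.6, 1.3]
grip_width: 40.1
finger_force: 0.7
```

Emit:
jog_arm(
  dp=[
    [0,0,0.001],
    [0,0,0.001],
    [0,0,0.001],
    [0,0,0],
  ],
  twist=[0,0,0,0],
)

```text
time: 30.78
tool_pos: [450.0, 99.9, 0.0]
tcp_rot: [3.139, -0.0, 1.571]
contact_force: [-8.3, -1.7, 37.6]
grip_width: 39.9
finger_force: 19.2
```

Bench contact reads 0.0, so the z reading has no bias. Now a fine press profile on the button to find where it first touches and where it stops.

Emit:
jog_arm(
  dp=[
    [0,0,-0.015],
    [0,0,-0.04],
    [0.011,0.022,0],
    [0.01,0.0225,0],
    [0,0,0],
    [0,0,0],
  ],
  twist=[0,0,0,0,0,0],
)

```text
time: 31.52
tool_pos: [492.9, 120.7, 51.6]
tcp_rot: [-3.14, 0.0, 1.571]
contact_force: [-0.1, -0.1, -0.4]
grip_width: 39.9
finger_force: 0.0
```

Emit:
jog_arm(
  dp=[
    [0,0,0.002],
    [0,0,0],
  ],
  twist=[0,0],
)

```text
time: 31.78
tool_pos: [493.4, 120.7, 49.8]
tcp_rot: [-3.141, 0.0, 1.571]
contact_force: [-0.1, -0.2, -0.1]
grip_width: 39.8
finger_force: 0.0
```

Emit:
jog_arm(
  dp=[
    [0,0,0.002],
    [0,0,0],
  ],
  twist=[0,0],
)

```text
time: 32.02
tool_pos: [494.0, 120.8, 48.0]
tcp_rot: [-3.142, 0.0, 1.571]
contact_force: [-0.0, -0.7, 1.1]
grip_width: 39.8
finger_force: 0.7
```

Emit:
jog_arm(
  dp=[
    [0,0,0.001],
    [0,0,0],
  ],
  twist=[0,0],
)

```text
time: 32.28
tool_pos: [494.0, 120.8, 47.1]
tcp_rot: [-3.142, 0.0, 1.571]
contact_force: [-1.3, -0.0, 2.4]
grip_width: 39.7
finger_force: 1.0
```

Emit:
jog_arm(
  dp=[
    [0,0,0.001],
    [0,0,0],
  ],
  twist=[0,0],
)

```text
time: 32.52
tool_pos: [494.1, 120.8, 46.0]
tcp_rot: [3.142, 0.0, 1.571]
contact_force: [-1.0, -1.4, 2.5]
grip_width: 39.9
finger_force: 1.3
```

Emit:
jog_arm(
  dp=[
    [0,0,0.001],
    [0,0,0],
  ],
  twist=[0,0],
)

```text
time: 32.78
tool_pos: [494.0, 120.8, 45.0]
tcp_rot: [-3.142, 0.0, 1.571]
contact_force: [-1.5, -1.2, 3.1]
grip_width: 40.0
finger_force: 1.6
```

Emit:
jog_arm(
  dp=[
    [0,0,0.001],
    [0,0,0],
  ],
  twist=[0,0],
)

```text
time: 33.02
tool_pos: [494.0, 120.8, 44.0]
tcp_rot: [-3.142, -0.0, 1.571]
contact_force: [-1.6, -1.9, 3.7]
grip_width: 39.6
finger_force: 1.9
```

Emit:
jog_arm(
  dp=[
    [0,0,0.001],
    [0,0,0],
  ],
  twist=[0,0],
)

```text
time: 33.28
tool_pos: [494.0, 120.9, 43.0]
tcp_rot: [3.142, -0.0, 1.571]
contact_force: [-2.6, -1.9, 4.6]
grip_width: 40.2
finger_force: 2.2
```

Emit:
jog_arm(
  dp=[
    [0,0,0.001],
    [0,0,0],
  ],
  twist=[0,0],
)

```text
time: 33.52
tool_pos: [494.1, 120.8, 42.2]
tcp_rot: [3.141, -0.0, 1.571]
contact_force: [-3.2, -1.1, 5.8]
grip_width: 40.1
finger_force: 3.1
```

The contact profile is 48 → 42 mm, which is 6 mm of travel with about 5 N at the end, then a hard stop. So the zero button was fully pressed with the pan empty. On to weight a.

Emit:
jog_arm(
  dp=[
    [0,0,0.001],
    [0,0,0.001],
    [0,0,0],
    [0,0,-0.02],
    [0,0,-0.06],
    [0,0,-0.06],
    [0.056,-0.0057,-0.058],
    [0.056,-0.0057,0],
    [0.056,-0.0057,0],
  ],
  twist=[0,0,0,0,0,0,0,0,0],
)

```text
time: 34.65
tool_pos: [478.5, 278.0, 225.4]
tcp_rot: [3.14, -0.001, 1.57]
contact_force: [-0.3, -0.1, -0.2]
grip_width: 40.0
finger_force: 0.0
```

Emit:
jog_arm(
  dp=[
    [0,0,0],
    [0,0,0],
    [0,0,0],
    [0,0,0],
    [0,0,0],
    [0,0,0],
    [0,0,0],
    [0,0,0],
    [0,0,0],
    [0,0,0],
  ],
  twist=[9.7,9.7,9.7,9.7,9.7,9.7,9.7,9.7,9.7,9.7],
  jaw=0.0918,
)

```text
time: 35.9
tool_pos: [478.4, 276.6, 224.4]
tcp_rot: [-3.141, 0.0, -0.128]
contact_force: [-0.8, 0.3, -0.4]
grip_width: 91.4
finger_force: 0.0
```

```bash
cat >> look.py <<'E'
if best is not None:
    q=rb.x; print("tool", bot.get_obs()["tool_pos"].round(1), "rel z=100:", rel(q[0],q[1],100,q[2]))
E
python3 look.py w6 weight_a a 477 289 -0.12 0
```

```text
0.9 [361.  49. 103.  95.] [ 35. 108. 208.]
0.84 [301. 215.  75. 120.] [76. 73. 69.]
0.81 [458. 271.  95. 102.] [153.  70.  41.]
0.57 [166. 164.  83. 115.] [74. 71. 66.]
0.31 [568. 281.  62.  47.] [145. 153. 150.]
fit 0.0456 [ 4.77321e+02  2.89757e+02 -1.77000e-01]
fit 0.0624 [476.654 290.212   2.947]
tool [478.3 276.5 224.4] rel z=100: (array([-0.0026, -0.0131,  0.1244]), np.float64(3.1))
```

View pics/w6.png

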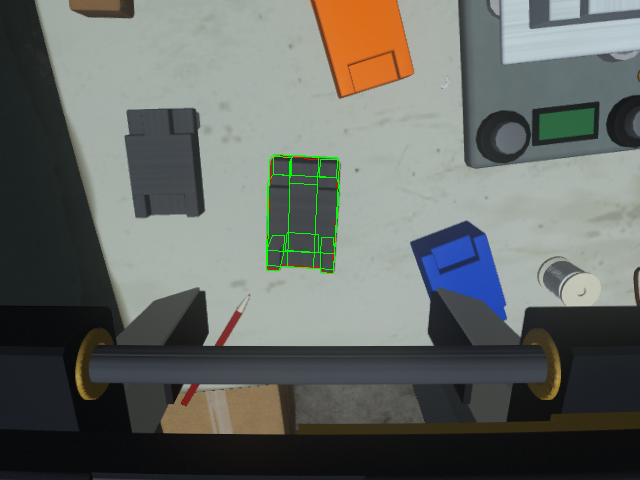

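Weight a fits, with its pair end up in the picture, at (477.3, 289.8). The other left weight is at (166,164). Gripping a.

Emit:
jog_arm(
  dp=[
    [-0.0026,-0.0131,0.04],
    [0,0,0.06],
    [0,0,0.06],
    [0,0,0.04],
    [0,0,0.0124],
    [0,0,0],
  ],
  twist=[2.3,0,0,0,0,0],
)

```text
time: 36.75
tool_pos: [477.5, 289.7, 12.6]
tcp_rot: [-3.141, 0.0, -0.161]
contact_force: [-0.0, -0.2, 0.6]
grip_width: 91.9
finger_force: 0.0
```

Emit:
jog_arm(
  dp=[
    [0,0,0],
    [0,0,0],
    [0,0,0],
    [0,0,0],
    [0,0,0],
    [0,0,0],
  ],
  twist=[0,0,0,0,0,0],
  jaw=0.03,
)

```text
time: 37.5
tool_pos: [477.4, 289.4, 12.9]
tcp_rot: [-3.141, -0.0, -0.163]
contact_force: [-0.3, -1.5, 5.9]
grip_width: 56.1
finger_force: 29.9
```

Emit:
jog_arm(
  dp=[
    [0,0,-0.01],
    [0,0,-0.03],
    [0,0,-0.045],
    [0,0,-0.045],
    [0.0362,0.0396,0],
    [0.0362,0.0396,0],
    [0.0362,0.0396,0],
    [0.0362,0.0396,0],
    [0.0362,0.0396,0],
    [0,0,0],
  ],
  twist=[0,0,0,0,0,0,0,0,0,0],
)

```text
time: 38.75
tool_pos: [625.0, 60.9, 141.2]
tcp_rot: [3.14, 0.001, -0.167]
contact_force: [-1.2, -0.0, -7.2]
grip_width: 55.7
finger_force: 29.9
```

Emit:
jog_arm(
  dp=[
    [0,0,0],
    [0,0,0],
    [0,0,0],
    [0,0,0],
    [0,0,0],
    [0,0,0],
    [0,0,0],
    [0,0,0],
    [0,0,0],
    [0,0,0],
  ],
  twist=[-9.93,-9.93,-9.93,-9.93,-9.93,-9.93,-9.93,-9.93,-9.93,-9.93],
)

```text
time: 40.0
tool_pos: [622.6, 65.9, 141.5]
tcp_rot: [-3.139, -0.001, 1.577]
contact_force: [-0.4, 0.4, -6.7]
grip_width: 56.1
finger_force: 29.9
```

Emit:
jog_arm(
  dp=[
    [0,0,0],
    [0,0,0],
  ],
  twist=[0,0],
)

```text
time: 40.25
tool_pos: [623.4, 65.3, 142.1]
tcp_rot: [-3.14, -0.0, 1.568]
contact_force: [-0.1, 0.7, -6.9]
grip_width: 55.6
finger_force: 29.9
```

```bash
cat > held.py <<'E'
import sys
from h import *
o=bot.get_obs(); c=o["tool_pos"]; w=o["tcp_rot"][2]; print(c.round(1),o["tcp_rot"].round(3),o["finger_force"].round(1),o["grip_width"].round(1))
tx,ty,tz=[float(v) for v in sys.argv[1:4]]; print("rel",rel(tx,ty,tz,np.pi/2,o))
k,g=sys.argv[4],float(sys.argv[5]) # held weight, TCP height above its soles
p=bot.camera_params("wrist"); im=bot.capture("wrist"); cv2.imwrite(f"pics/h_{k}.png",im)
# where the +x end's top edge of the tongue should project for slip s along x
for s in (-4,-2,0,2,4):
    a=w; pts=place([np.array([[45+s,0,8+T[k]],[28+s,20,8+T[k]]])],c[0],c[1],a,c[2]-g)[0]; print(s,proj(p,pts).round(1).tolist())
gr=cv2.cvtColor(im,cv2.COLOR_BGR2GRAY); print("col",gr[200:320:2,318].tolist())
E
python3 held.py 624 64.4 99.5 a 12.9
```

```text
Traceback (most recent call last):
  File "held.py", line 3, in <module>
    o=bot.get_obs(); c=o["tool_pos"]; w=o["tcp_rot"][2]; print(c.round(1),o["tcp_rot"].round(3),o["finger_force"].round(1),o["grip_width"].round(1))
                                                                                                ^^^^^^^^^^^^^^^^^^^^^^^
AttributeError: 'float' object has no attribute 'round'
```

```bash
sed -i 's/,o\["finger_force"\].*$/)/' held.py; python3 held.py 624 64.4 99.9 a 12.9
```

```text
[623.4  65.3 142.1] [-3.14  -0.     1.568]
rel (array([-0.0009,  0.0006,  0.0422]), np.float64(-0.17))
-4 [[316.6, 247.7], [250.5, 301.2]]
-2 [[316.5, 241.1], [250.2, 295.2]]
0 [[316.5, 234.4], [249.9, 289.0]]
2 [[316.5, 227.7], [249.5, 282.8]]
4 [[316.5, 220.9], [249.2, 276.6]]
col [231, 230, 102, 61, 59, 59, 58, 58, 56, 56, 56, 55, 53, 52, 51, 50, 51, 53, 73, 78, 81, 82, 81, 79, 80, 80, 78, 79, 79, 78, 78, 77, 78, 77, 77, 77, 78, 76, 76, 77, 77, 77, 77, 76, 76, 75, 76, 76, 75, 75, 75, 76, 76, 76, 75, 76, 77, 75, 76, 75]
```

```bash
python3 - <<'E'
from h import *
p=dict(bot.camera_params("wrist")); C=-p["R"].T@p["t"]; c=bot.get_obs()["tool_pos"]
p["t"]=-p["R"]@(C-c+np.array([622.94,64.2,129.59]))
for s in (-2,0,2):
  for g in (30.2,32.2): print(s,g,proj(p,place([np.array([[45+s,0,62]])],622.94,64.2,1.5693,129.59-g)[0]).round(1).tolist())
g=cv2.cvtColor(cv2.imread("pics/w3.png"),cv2.COLOR_BGR2GRAY); print(g[200:260:2,318].tolist())
E
```

```text
-2 30.2 [[316.6, 232.6]]
-2 32.2 [[316.6, 230.8]]
0 30.2 [[316.6, 226.3]]
0 32.2 [[316.6, 224.7]]
2 30.2 [[316.6, 220.0]]
2 32.2 [[316.6, 218.5]]
[189, 116, 95, 95, 94, 96, 94, 96, 96, 97, 98, 100, 100, 130, 178, 192, 194, 193, 194, 193, 193, 192, 192, 192, 192, 193, 192, 192, 192, 193]
```

Emit:
jog_arm(
  dp=[
    [-0.0009,0.0006,0.01],
    [0,0,0.015],
    [0,0,0.006],
    [0,0,0],
  ],
  twist=[0,0,0,0],
)

```text
time: 40.8
tool_pos: [624.0, 63.9, 110.4]
tcp_rot: [-3.14, -0.0, 1.57]
contact_force: [-0.2, 0.7, -5.8]
grip_width: 56.1
finger_force: 29.9
```

Emit:
jog_arm(
  dp=[
    [0.0007,0,0.003],
    [0,0,0.003],
    [0,0,0.002],
    [0,0,0],
  ],
  twist=[0,0,0,0],
)

```text
time: 41.3
tool_pos: [624.4, 64.7, 103.4]
tcp_rot: [-3.141, -0.0, 1.571]
contact_force: [0.8, 0.1, -7.7]
grip_width: 56.0
finger_force: 29.9
```

Emit:
jog_arm(
  dp=[
    [0,0,0.001],
    [0,0,0.001],
    [0,0,0.001],
    [0,0,0],
  ],
  twist=[0,0,0,0],
)

```text
time: 41.8
tool_pos: [624.5, 64.6, 100.6]
tcp_rot: [3.141, -0.0, 1.571]
contact_force: [-0.6, -0.1, -5.1]
grip_width: 55.6
finger_force: 29.9
```

Emit:
jog_arm(
  dp=[
    [0,0,0.001],
    [0,0,0.0005],
    [0,0,0],
  ],
  twist=[0,0,0],
)

```text
time: 42.18
tool_pos: [624.6, 64.6, 100.2]
tcp_rot: [3.141, 0.0, 1.571]
contact_force: [-4.4, 0.1, 5.6]
grip_width: 56.1
finger_force: 29.9
```

Emit:
jog_arm(
  dp=[
    [0,0,0],
    [0,0,0],
    [0,0,0],
    [0,0,0],
  ],
  twist=[0,0,0,0],
  jaw=0.0918,
)

```text
time: 42.68
tool_pos: [624.6, 64.6, 98.9]
tcp_rot: [3.141, -0.0, 1.571]
contact_force: [-0.1, -0.1, 0.7]
grip_width: 90.0
finger_force: 0.0
```

Weight a's reading (100.2) matches full engagement. Next is weight b, keeping away from the book pile.

Emit:
jog_arm(
  dp=[
    [0,0,-0.03],
    [0,0,-0.05],
    [0,0,-0.051],
    [0,-0.0505,0],
    [0,-0.0505,0],
    [0,-0.0505,0],
    [0,-0.0505,0],
    [-0.0556,0,0],
    [-0.0556,0,0],
    [-0.0556,0,0],
  ],
  twist=[0,0,0,0,0,0,0,0,0,0],
)

```text
time: 43.92
tool_pos: [422.4, -103.7, 230.4]
tcp_rot: [3.14, 0.0, 1.571]
contact_force: [0.7, 0.5, -0.1]
grip_width: 91.8
finger_force: 0.0
```

Emit:
jog_arm(
  dp=[
    [-0.0556,0,0],
    [-0.0556,0,0],
    [-0.0556,0,0],
    [-0.0556,0,0],
    [0,0,0],
    [0,0,0],
    [0,0,0],
    [0,0,0],
    [0,0,0],
    [0,0,0],
  ],
  twist=[0,0,0,0,-9.33,-9.33,-9.33,-9.33,-9.33,-9.33],
)

```text
time: 45.18
tool_pos: [422.5, -324.6, 230.0]
tcp_rot: [3.142, 0.0, 2.553]
contact_force: [-1.0, 0.2, -1.4]
grip_width: 91.7
finger_force: 0.0
```

Emit:
jog_arm(
  dp=[
    [0,0,0],
    [0,0,0],
    [0,0,0],
    [0,0,0],
    [0,0,0],
  ],
  twist=[-9.33,-9.33,-9.33,-9.33,0],
)

```text
time: 45.8
tool_pos: [422.5, -324.6, 230.0]
tcp_rot: [-3.142, 0.0, -3.086]
contact_force: [1.4, 1.2, 0.6]
grip_width: 91.8
finger_force: 0.0
```

```bash
python3 look.py w7 weight_a b 422.6 -324.4 3.2 0
```

```text
0.96 [316. 209.  65. 108.] [67. 63. 58.]
0.94 [267. 310.  68.  78.] [61. 57. 52.]
fit 0.0305 [ 422.589 -324.846    3.207]
fit 0.0466 [ 423.277 -324.775    6.34 ]
tool [ 422.5 -324.6  230. ] rel z=100: (array([-1.0e-04, -3.0e-04,  1.3e-01]), np.float64(-0.62))
```

Emit:
jog_arm(
  dp=[
    [-0.0001,-0.0003,0.05],
    [0,0,0.06],
    [0,0,0.06],
    [0,0,0.035],
    [0,0,0.013],
    [0,0,0],
  ],
  twist=[-0.6,0,0,0,0,0],
)

```text
time: 46.65
tool_pos: [422.7, -325.0, 12.0]
tcp_rot: [3.141, -0.0, -3.075]
contact_force: [0.1, -0.3, -0.1]
grip_width: 91.6
finger_force: 0.0
```

Emit:
jog_arm(
  dp=[
    [0,0,0],
    [0,0,0],
    [0,0,0],
    [0,0,0],
    [0,0,0],
    [0,0,0],
  ],
  twist=[0,0,0,0,0,0],
  jaw=0.03,
)

```text
time: 47.4
tool_pos: [422.7, -324.9, 12.4]
tcp_rot: [-3.141, 0.0, -3.074]
contact_force: [-1.6, 1.7, 6.1]
grip_width: 56.0
finger_force: 30.0
```

Emit:
jog_arm(
  dp=[
    [0,0,-0.01],
    [0,0,-0.04],
    [0,0,-0.05],
    [0,0,-0.05],
    [0,0,-0.03],
    [-0.0034,0.0555,0],
    [-0.0034,0.0555,0],
    [-0.0034,0.0555,0],
    [-0.0034,0.0555,0],
    [-0.0034,0.0555,0],
  ],
  twist=[0,0,0,0,0,0,0,0,0,0],
)

```text
time: 48.65
tool_pos: [419.9, -45.0, 191.8]
tcp_rot: [3.141, -0.001, -3.074]
contact_force: [1.4, 0.6, -4.3]
grip_width: 55.7
finger_force: 30.0
```

Emit:
jog_arm(
  dp=[
    [-0.0034,0.0555,0],
    [-0.0034,0.0555,0],
    [-0.0504,-0.0031,0],
    [-0.0504,-0.0031,0],
    [-0.0504,-0.0031,0],
    [-0.0504,-0.0031,0],
    [0,0,0],
  ],
  twist=[0,0,0,0,0,0,0],
)

```text
time: 49.52
tool_pos: [623.7, 65.4, 189.6]
tcp_rot: [3.142, -0.002, -3.074]
contact_force: [-0.6, 0.3, -4.2]
grip_width: 56.0
finger_force: 30.0
```

Emit:
jog_arm(
  dp=[
    [0,0,0],
    [0,0,0],
    [0,0,0],
    [0,0,0],
    [0,0,0],
    [0,0,0],
    [0,0,0],
    [0,0,0],
    [0,0,0],
    [0,0,0],
  ],
  twist=[9.37,9.37,9.37,9.37,9.37,9.37,9.37,9.37,9.37,9.37],
)

```text
time: 50.78
tool_pos: [620.4, 65.7, 191.6]
tcp_rot: [-3.139, 0.0, 1.569]
contact_force: [-0.5, -0.1, -5.1]
grip_width: 55.7
finger_force: 30.0
```

Emit:
jog_arm(
  dp=[
    [0,0,0],
    [0,0,0],
  ],
  twist=[0,0],
)

```text
time: 51.02
tool_pos: [621.3, 65.7, 191.8]
tcp_rot: [-3.141, -0.0, 1.577]
contact_force: [-0.8, 0.7, -5.1]
grip_width: 55.6
finger_force: 30.0
```

```bash
python3 held.py 624.4 64.6 145 b 12
```

```text
[621.3  65.7 191.8] [-3.141 -0.     1.577]
rel (array([-0.0011,  0.0031,  0.0468]), np.float64(0.38))
-4 [[316.6, 242.6], [253.0, 294.4]]
-2 [[316.6, 236.2], [252.7, 288.5]]
0 [[316.6, 229.8], [252.4, 282.5]]
2 [[316.6, 223.3], [252.1, 276.5]]
4 [[316.6, 216.7], [251.8, 270.5]]
col [87, 79, 49, 48, 47, 47, 47, 46, 45, 46, 44, 44, 44, 45, 49, 72, 77, 78, 79, 78, 78, 79, 80, 79, 78, 78, 77, 78, 77, 76, 78, 78, 77, 78, 77, 77, 77, 77, 77, 78, 76, 76, 76, 76, 75, 76, 76, 78, 81, 79, 77, 75, 76, 77, 78, 76, 79, 77, 74, 76]
```

Emit:
jog_arm(
  dp=[
    [-0.0012,0.0031,0.012],
    [0,0,0.015],
    [0,0,0.006],
    [0,0,0],
  ],
  twist=[0.35,0,0,0],
)

```text
time: 51.58
tool_pos: [624.6, 64.5, 157.9]
tcp_rot: [-3.14, -0.0, 1.568]
contact_force: [-0.5, -0.2, -4.9]
grip_width: 55.8
finger_force: 30.0
```

```bash
python3 -c "
from h import *
o=bot.get_obs();print(o['tool_pos'],rel(624.4,64.5,145.8,np.pi/2,o))"
```

```text
[624.5720642   64.53916414 157.91571784] (array([-0.    , -0.0002,  0.0121]), np.float64(-0.14))
```

Emit:
jog_arm(
  dp=[
    [0,0,0.004],
    [0,0,0.003],
    [0,0,0.0025],
    [0,0,0],
  ],
  twist=[-0.1,0,0,0],
)

```text
time: 52.08
tool_pos: [624.9, 64.5, 149.3]
tcp_rot: [-3.141, -0.0, 1.57]
contact_force: [0.3, -0.0, -5.9]
grip_width: 55.7
finger_force: 30.0
```

Emit:
jog_arm(
  dp=[
    [0,0,0.001],
    [0,0,0.001],
    [0,0,0.001],
    [0,0,0],
  ],
  twist=[0,0,0,0],
)

```text
time: 52.58
tool_pos: [625.0, 64.5, 146.4]
tcp_rot: [-3.142, -0.0, 1.57]
contact_force: [-0.1, -0.9, -5.2]
grip_width: 55.8
finger_force: 30.0
```

Emit:
jog_arm(
  dp=[
    [0,0,0.001],
    [0,0,0.0005],
    [0,0,0],
  ],
  twist=[0,0,0],
)

```text
time: 52.95
tool_pos: [625.2, 64.5, 145.6]
tcp_rot: [3.141, 0.0, 1.57]
contact_force: [-0.7, -0.3, 0.7]
grip_width: 55.7
finger_force: 30.0
```

Emit:
jog_arm(
  dp=[
    [0,0,0],
    [0,0,0],
    [0,0,0],
    [0,0,0],
  ],
  twist=[0,0,0,0],
  jaw=0.0918,
)

```text
time: 53.45
tool_pos: [625.1, 64.5, 145.0]
tcp_rot: [3.141, -0.0, 1.57]
contact_force: [0.0, 0.3, -0.1]
grip_width: 89.7
finger_force: 0.0
```

```bash
python3 - <<'E'
from h import *
p=bot.camera_params("top")
for q in [(462,189),(453,152),(530,172)]: print([ray(p,q,z).round() for z in (0,300)])
w=dict(bot.camera_params("wrist")); o=bot.get_obs(); C=-w["R"].T@w["t"]
a=.232-o["tcp_rot"][2]; Rz=np.array([[np.cos(a),-np.sin(a),0],[np.sin(a),np.cos(a),0],[0,0,1]])
C2=np.array([486.3,-171.1,226.7])+Rz@(C-o["tool_pos"]); w["R"]=w["R"]@Rz.T; w["t"]=-w["R"]@C2
for q in [(543,45),(542,2),(638,47)]: print([ray(w,q,z).round() for z in (0,300)])
E
```

```text
[array([ 666., -325.,    0.]), array([ 624., -257.,  300.])]
[array([ 768., -302.,    0.]), array([ 708., -239.,  300.])]
[array([ 714., -516.,    0.]), array([ 664., -413.,  300.])]
[array([ 663., -327.,    0.]), array([ 585., -192.,  300.])]
[array([ 695., -314.,    0.]), array([ 592., -189.,  300.])]
[array([ 684., -409.,    0.]), array([ 589., -210.,  300.])]
```

Emit:
jog_arm(
  dp=[
    [0,0,-0.035],
    [0,0,-0.06],
    [0,-0.0525,0],
    [0,-0.0525,0],
    [-0.0541,0,0],
    [-0.0541,0,0],
    [-0.0541,0,0],
    [-0.0541,0,0],
    [-0.0541,0,0],
    [-0.0541,0,0],
  ],
  twist=[0,0,0,0,0,0,0,0,0,0],
)

```text
time: 54.7
tool_pos: [519.6, -261.8, 240.1]
tcp_rot: [3.141, 0.0, 1.57]
contact_force: [0.6, 0.2, -0.0]
grip_width: 91.9
finger_force: 0.0
```

Emit:
jog_arm(
  dp=[
    [-0.0541,0,0],
    [-0.0541,0,0],
    [0,0,0],
    [0,0,0],
    [0,0,0],
    [0,0,0],
    [0,0,0],
    [0,0,0],
    [0,0,0],
    [0,0,0],
  ],
  twist=[0,0,9.45,9.45,9.45,9.45,9.45,9.45,9.45,9.45],
)

```text
time: 55.95
tool_pos: [519.6, -368.2, 239.9]
tcp_rot: [-3.142, -0.0, 0.245]
contact_force: [0.6, 0.6, 0.4]
grip_width: 91.8
finger_force: 0.0
```

Emit:
jog_arm(
  dp=[
    [0,0,0],
    [0,0,0],
    [0,0,0],
  ],
  twist=[9.45,9.45,0],
)

```text
time: 56.32
tool_pos: [519.6, -368.2, 239.9]
tcp_rot: [-3.141, -0.0, -0.078]
contact_force: [0.4, -0.2, -0.2]
grip_width: 91.7
finger_force: 0.0
```

```bash
python3 look.py w8 weight_a c 536.5 -368 -0.08 0
```

```text
0.74 [313. 189.  68. 113.] [66. 63. 60.]
fit 0.0413 [ 5.36005e+02 -3.66640e+02 -8.10000e-02]
fit 0.055 [ 535.985 -366.464    3.061]
tool [ 519.6 -368.2  239.9] rel z=100: (array([ 0.0162, -0.0028,  0.1399]), np.float64(0.28))
```

```bash
python3 - <<'E'
from h import *
vs=[]
for c in ("side","top"):
    bot.capture(c); p=bot.camera_params(c); t=proj(p,[[533,400,20]])[0]
    L=[d for d in bot.masks_of(c,"weight_a") if np.hypot(*(np.array(d["bbox"][:2])-t))<25]
    print(c,len(L)); vs+= [view(p,L[0]["pixels"])] if L else []
for k in T:
    r=[fit(vs,weight(T[k]),533,400,a) for a in(-.13,3.0)]; print(k,[(round(q.fun,4),q.x.round(2)) for q in r])
E
```

```text
side 1
top 1
a [(np.float64(0.4869), array([ 5.3284e+02,  3.9865e+02, -1.1000e-01])), (np.float64(0.4896), array([532.54, 397.44,   3.01]))]
b [(np.float64(0.468), array([ 5.3289e+02,  3.9878e+02, -9.0000e-02])), (np.float64(0.4713), array([532.63, 398.37,   3.  ]))]
c [(np.float64(0.4465), array([ 5.3314e+02,  4.0039e+02, -1.2000e-01])), (np.float64(0.4499), array([533.03, 400.08,   2.99]))]
d [(np.float64(0.4222), array([ 5.3345e+02,  4.0086e+02, -1.3000e-01])), (np.float64(0.4284), array([533.17, 400.64,   2.98]))]
e [(np.float64(0.4029), array([ 5.3330e+02,  4.0119e+02, -1.2000e-01])), (np.float64(0.4057), array([533.92, 401.31,   2.96]))]
```

Emit:
jog_arm(
  dp=[
    [0.0164,-0.0028,0.05],
    [0,0,0.06],
    [0,0,0.06],
    [0,0,0.045],
    [0,0,0.0145],
    [0,0,0],
  ],
  twist=[0.2,0,0,0,0,0],
)

```text
time: 57.38
tool_pos: [536.4, -366.8, 10.5]
tcp_rot: [-3.141, 0.0, -0.083]
contact_force: [0.3, -0.5, 0.8]
grip_width: 92.1
finger_force: 0.0
```

Emit:
jog_arm(
  dp=[
    [0,0,0],
    [0,0,0],
    [0,0,0],
    [0,0,0],
    [0,0,0],
    [0,0,0],
  ],
  twist=[0,0,0,0,0,0],
  jaw=0.03,
)

```text
time: 58.12
tool_pos: [536.4, -367.0, 11.0]
tcp_rot: [3.141, -0.001, -0.083]
contact_force: [-1.3, -0.4, 4.2]
grip_width: 55.7
finger_force: 30.0
```

Emit:
jog_arm(
  dp=[
    [0,0,-0.01],
    [0,0,-0.04],
    [0,0,-0.055],
    [0,0,-0.055],
    [0,0,-0.044],
    [-0.0167,-0.0545,0],
    [-0.0167,-0.0545,0],
    [-0.0167,-0.0545,0],
    [0.0205,-0.0548,0],
    [0.0205,-0.0548,0],
  ],
  twist=[0,0,0,0,0,0,0,0,0,0],
)

```text
time: 59.38
tool_pos: [549.4, -91.9, 214.3]
tcp_rot: [-3.141, 0.001, -0.084]
contact_force: [0.3, -0.6, -5.5]
grip_width: 55.5
finger_force: 30.0
```

Emit:
jog_arm(
  dp=[
    [0.0205,-0.0548,0],
    [0.0205,-0.0548,0],
    [0.0205,-0.0548,0],
    [0,0,0],
    [0,0,0],
    [0,0,0],
    [0,0,0],
    [0,0,0],
    [0,0,0],
    [0,0,0],
  ],
  twist=[0,0,0,-9.48,-9.48,-9.48,-9.48,-9.48,-9.48,-9.48],
)

```text
time: 60.62
tool_pos: [623.8, 65.1, 213.6]
tcp_rot: [-3.139, 0.001, 1.081]
contact_force: [0.5, -1.0, -4.7]
grip_width: 55.8
finger_force: 30.0
```

Emit:
jog_arm(
  dp=[
    [0,0,0],
    [0,0,0],
    [0,0,0],
    [0,0,0],
    [0,0,0],
  ],
  twist=[-9.48,-9.48,-9.48,0,0],
)

```text
time: 61.25
tool_pos: [624.3, 65.0, 214.1]
tcp_rot: [-3.14, -0.0, 1.568]
contact_force: [0.5, 0.7, -5.6]
grip_width: 56.2
finger_force: 30.0
```

```bash
python3 held.py 625 64.5 184.4 c 11; python3 - <<'E'
from h import *
o=bot.get_obs();c=o["tool_pos"];p=bot.camera_params("wrist")
for k in "cd": print(k,proj(p,place([np.array([[45,0,8+T[k]],[45,0,8],[35,20,8+T[k]-10],[45,20,8+T[k]-10]])],c[0],c[1],o["tcp_rot"][2],c[2]-11)[0]).round(1).tolist())
g=cv2.cvtColor(cv2.imread("pics/h_c.png"),cv2.COLOR_BGR2GRAY); print(g[150:300:3,318].tolist())
E
```

```text
[624.3  65.  214.1] [-3.14  -0.     1.568]
rel (array([-0.0005,  0.0007,  0.0297]), np.float64(-0.13))
-4 [[316.7, 237.9], [255.3, 288.1]]
-2 [[316.7, 231.8], [255.0, 282.4]]
0 [[316.7, 225.6], [254.7, 276.6]]
2 [[316.7, 219.3], [254.4, 270.8]]
4 [[316.7, 213.0], [254.2, 264.9]]
col [82, 83, 54, 47, 47, 46, 46, 46, 46, 44, 45, 44, 48, 72, 77, 78, 78, 79, 78, 78, 78, 78, 77, 77, 78, 77, 78, 78, 77, 77, 77, 77, 77, 77, 77, 78, 76, 76, 76, 77, 77, 77, 77, 77, 75, 77, 75, 75, 76, 78, 76, 78, 77, 76, 76, 78, 78, 76, 77, 75]
c [[316.7, 225.6], [317.1, 203.3], [258.0, 246.6], [256.8, 218.0]]
d [[316.8, 220.9], [317.1, 203.3], [260.4, 241.5], [259.2, 213.9]]
[228, 227, 227, 227, 114, 115, 149, 59, 58, 59, 56, 55, 56, 54, 83, 85, 83, 83, 54, 48, 46, 45, 46, 45, 44, 64, 77, 79, 79, 78, 78, 78, 77, 77, 78, 77, 77, 78, 77, 77, 78, 76, 76, 77, 77, 77, 75, 76, 75, 77]
```

Emit:
jog_arm(
  dp=[
    [-0.0006,0.0007,0.012],
    [0,0,0.007],
    [0,0,0.004],
    [0,0,0.003],
    [0,0,0],
  ],
  twist=[-0.1,0,0,0,0],
)

```text
time: 61.92
tool_pos: [625.3, 64.4, 188.3]
tcp_rot: [-3.141, -0.0, 1.573]
contact_force: [-0.0, 0.4, -5.2]
grip_width: 55.8
finger_force: 30.0
```

Emit:
jog_arm(
  dp=[
    [0,0,0.001],
    [0,0,0.001],
    [0,0,0.001],
    [0,0,0],
  ],
  twist=[0,0,0,0],
)

```text
time: 62.42
tool_pos: [625.3, 64.3, 185.4]
tcp_rot: [-3.141, -0.0, 1.573]
contact_force: [0.6, 0.2, -5.8]
grip_width: 55.6
finger_force: 30.0
```

Emit:
jog_arm(
  dp=[
    [0,0,0.001],
    [0,0,0.0007],
    [0,0,0],
  ],
  twist=[0,0,0],
)

```text
time: 62.8
tool_pos: [625.4, 64.3, 184.0]
tcp_rot: [3.141, -0.0, 1.573]
contact_force: [-0.1, -0.3, -3.3]
grip_width: 55.8
finger_force: 30.0
```

Emit:
jog_arm(
  dp=[
    [0,0,0],
    [0,0,0],
    [0,0,0],
    [0,0,0],
  ],
  twist=[0,0,0,0],
  jaw=0.0918,
)

```text
time: 63.3
tool_pos: [625.5, 64.3, 184.0]
tcp_rot: [3.141, -0.0, 1.573]
contact_force: [0.5, -0.2, -0.5]
grip_width: 89.7
finger_force: 0.0
```

Emit:
jog_arm(
  dp=[
    [0,0,-0.03],
    [0,0,-0.045],
    [0.056,-0.0155,0],
    [0.056,-0.0155,0],
    [0.056,-0.0155,0],
    [0.056,-0.0155,0],
    [0.056,-0.0155,0],
    [0.056,-0.0155,0],
    [0,0,0.02],
    [0,0,0],
  ],
  twist=[0,0,0,0,0,0,0,0,0,0],
)

```text
time: 64.55
tool_pos: [530.4, 400.3, 237.0]
tcp_rot: [-3.138, 0.002, 1.575]
contact_force: [-0.2, 0.0, 0.2]
grip_width: 92.1
finger_force: 0.0
```

Emit:
jog_arm(
  dp=[
    [0,0,0],
    [0,0,0],
    [0,0,0],
    [0,0,0],
    [0,0,0],
    [0,0,0],
    [0,0,0],
    [0,0,0],
    [0,0,0],
    [0,0,0],
  ],
  twist=[9.75,9.75,9.75,9.75,9.75,9.75,9.75,9.75,9.75,9.75],
)

```text
time: 65.8
tool_pos: [532.3, 399.1, 239.9]
tcp_rot: [-3.141, -0.001, -0.136]
contact_force: [-0.4, 0.8, 0.3]
grip_width: 91.8
finger_force: 0.0
```

```bash
python3 look.py w9 weight_a d 533 400 -0.13 0;  python3 look.py w9 weight_a e 533 400 -0.13 0
```

```text
0.84 [509.  80. 113. 131.] [ 34. 100. 196.]
0.68 [578. 280.  88.  55.] [128.  61.  39.]
0.65 [306. 172.  68. 108.] [85. 82. 78.]
fit 0.0475 [ 5.63492e+02  4.05523e+02 -1.11000e-01]
fit 0.0559 [563.427 405.531   3.035]
tool [532.3 399.2 239.8] rel z=100: (array([ 0.0301, -0.0103,  0.1398]), np.float64(-1.13))
0.78 [578. 280.  91.  50.] [127.  62.  40.]
0.69 [512.  81. 113. 133.] [ 34. 100. 196.]
0.56 [306. 171.  69. 104.] [85. 82. 77.]
fit 0.0225 [ 5.63791e+02  4.06156e+02 -1.14000e-01]
fit 0.0359 [563.398 406.107   3.031]
tool [532.1 399.5 239.5] rel z=100: (array([ 0.0306, -0.0106,  0.1395]), np.float64(-0.67))
```

It's weight e, and it has been knocked about 3 cm to (563.8, 406.2). Gripping it there.

Emit:
jog_arm(
  dp=[
    [0.0306,-0.0106,0.05],
    [0,0,0.06],
    [0,0,0.06],
    [0,0,0.05],
    [0,0,0.0145],
    [0,0,0],
  ],
  twist=[-0.7,0,0,0,0,0],
)

```text
time: 66.75
tool_pos: [563.8, 406.8, 4.9]
tcp_rot: [-3.141, -0.0, -0.115]
contact_force: [0.1, 0.1, 0.7]
grip_width: 91.9
finger_force: 0.0
```

Emit:
jog_arm(
  dp=[
    [0,0,0],
    [0,0,0],
    [0,0,0],
    [0,0,0],
    [0,0,0],
    [0,0,0],
  ],
  twist=[0,0,0,0,0,0],
  jaw=0.03,
)

```text
time: 67.5
tool_pos: [563.3, 406.5, 4.8]
tcp_rot: [3.141, -0.0, -0.116]
contact_force: [-1.5, -2.4, 5.6]
grip_width: 55.7
finger_force: 30.0
```

Emit:
jog_arm(
  dp=[
    [0,0,-0.01],
    [0,0,-0.04],
    [0,0,-0.06],
    [0,0,-0.06],
    [0,0,-0.06],
    [0,0,-0.01],
    [0.0144,0.0475,0],
    [0.0144,0.0475,0],
    [0.0144,0.0475,0],
    [0.0144,0.0475,0],
  ],
  twist=[0,0,0,0,0,0,0,0,0,0],
)

```text
time: 68.75
tool_pos: [597.7, 209.8, 242.0]
tcp_rot: [3.141, 0.003, -0.116]
contact_force: [1.2, 0.0, -3.5]
grip_width: 55.9
finger_force: 30.0
```

Emit:
jog_arm(
  dp=[
    [0.0144,0.0475,0],
    [0.0144,0.0475,0],
    [0.0144,0.0475,0],
    [0,0,0],
    [0,0,0],
    [0,0,0],
    [0,0,0],
    [0,0,0],
    [0,0,0],
    [0,0,0],
  ],
  twist=[0,0,0,-9.67,-9.67,-9.67,-9.67,-9.67,-9.67,-9.67],
)

```text
time: 70.0
tool_pos: [624.0, 64.9, 241.9]
tcp_rot: [-3.138, 0.001, 1.071]
contact_force: [-0.9, -0.7, -3.2]
grip_width: 55.8
finger_force: 30.0
```

Emit:
jog_arm(
  dp=[
    [0,0,0],
    [0,0,0],
    [0,0,0],
    [0,0,0],
    [0,0,0],
  ],
  twist=[-9.67,-9.67,-9.67,0,0],
)

```text
time: 70.62
tool_pos: [624.5, 64.8, 243.2]
tcp_rot: [-3.14, -0.0, 1.568]
contact_force: [0.1, -0.3, -2.9]
grip_width: 56.0
finger_force: 30.0
```

```bash
python3 held.py 625.2 64.4 212 e 5
```

```text
[624.5  64.8 243.2] [-3.14  -0.     1.568]
rel (array([-0.0004,  0.0007,  0.0312]), np.float64(-0.14))
-4 [[316.8, 232.8], [257.8, 281.1]]
-2 [[316.8, 226.9], [257.6, 275.6]]
0 [[316.8, 220.9], [257.3, 270.0]]
2 [[316.8, 214.9], [257.1, 264.4]]
4 [[316.8, 208.8], [256.8, 258.8]]
col [80, 78, 80, 80, 44, 43, 44, 42, 43, 42, 52, 72, 77, 77, 77, 76, 77, 78, 77, 76, 77, 76, 76, 77, 75, 77, 76, 75, 76, 76, 75, 78, 75, 75, 76, 75, 75, 75, 74, 75, 74, 76, 77, 77, 77, 76, 76, 75, 75, 75, 74, 75, 76, 77, 76, 74, 75, 74, 75, 77]
```

Emit:
jog_arm(
  dp=[
    [-0.0004,0.0007,0.01],
    [0,0,0.008],
    [0,0,0.005],
    [0,0,0.004],
    [0,0,0],
  ],
  twist=[-0.1,0,0,0,0],
)

```text
time: 71.3
tool_pos: [625.4, 64.4, 217.0]
tcp_rot: [-3.141, -0.0, 1.573]
contact_force: [0.1, 0.1, -2.5]
grip_width: 55.9
finger_force: 30.0
```

Emit:
jog_arm(
  dp=[
    [0,0,0.001],
    [0,0,0.001],
    [0,0,0.001],
    [0,0,0],
  ],
  twist=[0,0,0,0],
)

```text
time: 71.8
tool_pos: [625.4, 64.4, 214.4]
tcp_rot: [3.142, -0.0, 1.573]
contact_force: [-0.3, 0.5, -1.8]
grip_width: 55.9
finger_force: 30.0
```

Emit:
jog_arm(
  dp=[
    [0,0,0.001],
    [0,0,0.001],
    [0,0,0],
  ],
  twist=[0,0,0],
)

```text
time: 72.18
tool_pos: [625.6, 64.4, 212.5]
tcp_rot: [3.141, -0.0, 1.573]
contact_force: [-0.6, 0.1, 0.3]
grip_width: 55.8
finger_force: 30.0
```

Emit:
jog_arm(
  dp=[
    [0,0,0.0006],
    [0,0,0],
  ],
  twist=[0,0],
)

```text
time: 72.42
tool_pos: [625.6, 64.4, 212.0]
tcp_rot: [3.141, -0.0, 1.573]
contact_force: [-2.1, -0.1, 1.7]
grip_width: 55.5
finger_force: 30.0
```

Emit:
jog_arm(
  dp=[
    [0,0,0],
    [0,0,0],
    [0,0,0],
    [0,0,0],
  ],
  twist=[0,0,0,0],
  jaw=0.0918,
)

```text
time: 72.92
tool_pos: [625.5, 64.4, 211.6]
tcp_rot: [3.142, -0.0, 1.573]
contact_force: [-0.3, -0.3, 0.8]
grip_width: 89.6
finger_force: 0.0
```

Emit:
jog_arm(
  dp=[
    [0,0,-0.015],
    [0,0,-0.02],
    [0,0,0],
    [0,0,0],
  ],
  twist=[0,0,0,0],
)

```text
time: 73.42
tool_pos: [625.3, 64.4, 246.5]
tcp_rot: [-3.141, -0.0, 1.573]
contact_force: [0.8, -0.7, -0.8]
grip_width: 91.8
finger_force: 0.0
```

Emit:
jog_arm(
  dp=[
    [0,0,0],
    [0,0,0],
    [0,0,0],
    [0,0,0],
    [0,0,0.005],
    [0,0,0.001],
    [0,0,0.001],
    [0,0,0],
  ],
  twist=[0,0,0,0,0,0,0,0],
  jaw=0,
)

```text
time: 74.42
tool_pos: [625.5, 64.4, 239.6]
tcp_rot: [-3.142, -0.0, 1.573]
contact_force: [-0.7, 0.5, 0.0]
grip_width: 16.3
finger_force: 0.0
```

Emit:
jog_arm(
  dp=[
    [0,0,0],
    [0,0,0],
    [0,0,0.001],
    [0,0,0.001],
    [0,0,0.0005],
    [0,0,0],
  ],
  twist=[0,0,0,0,0,0],
)

```text
time: 75.18
tool_pos: [625.5, 64.4, 237.2]
tcp_rot: [3.142, -0.0, 1.573]
contact_force: [-0.1, 0.1, 0.5]
grip_width: 0.3
finger_force: 0.0
```

Emit:
jog_arm(
  dp=[
    [0,0,0.0007],
    [0,0,0.0005],
    [0,0,0],
  ],
  twist=[0,0,0],
)

```text
time: 75.55
tool_pos: [625.8, 64.4, 237.0]
tcp_rot: [3.14, -0.0, 1.573]
contact_force: [-0.7, 0.5, 5.8]
grip_width: 0.5
finger_force: 2.7
```

The tower top reads 237.0 mm, exactly as expected, so everything is fully down. For the check button I'll turn to yaw π so the gripper is narrow towards the tower and the camera faces away from it.

Emit:
jog_arm(
  dp=[
    [0,0,-0.02],
    [0,0,-0.03],
    [0,-0.0535,0],
    [0,-0.0535,0],
    [-0.0535,0,0],
    [0,0,0],
  ],
  twist=[0,0,0,0,0,0],
)

```text
time: 76.3
tool_pos: [518.2, 8.2, 286.2]
tcp_rot: [3.141, 0.001, 1.57]
contact_force: [-0.4, -0.1, -0.4]
grip_width: 0.7
finger_force: 0.0
```

Emit:
jog_arm(
  dp=[
    [0,0,0],
    [0,0,0],
    [0,0,0],
    [0,0,0],
    [0,0,0],
    [0,0,0],
    [0,0,0],
    [0,0,0],
    [0,0,0],
    [0,0,0],
  ],
  twist=[-10,-10,-10,-10,-10,-10,-10,-10,-9.9,0],
)

```text
time: 77.55
tool_pos: [518.9, 11.1, 285.8]
tcp_rot: [3.141, -0.0, 3.141]
contact_force: [0.5, -0.6, 0.5]
grip_width: -0.2
finger_force: 0.0
```

```bash
python3 - <<'E'
from h import *
o=bot.get_obs(); print(o["tool_pos"],o["tcp_rot"],rel(519,11,52,np.pi,o))
p=bot.camera_params("wrist"); im=bot.capture("wrist")
for l in ["check_button","zero_button"]:
    for d in bot.find_in("wrist",l): print(l,round(d["confidence"],2),np.round(d["bbox"]),ray(p,d["bbox"][:2],46).round(1))
a=cv2.resize(im[100:400,120:520],(800,600)); cv2.imwrite("pics/w10.png",a)
E
```

```text
[518.86955467  11.11345697 285.75233895] [ 3.14120905e+00 -1.78430881e-04  3.14113408e+00] (array([-1.000e-04, -1.000e-04,  2.338e-01]), np.float64(-0.03))
check_button 0.95 [319. 199.  24.  28.] [518.8  12.5  46. ]
zero_button 0.72 [430. 200.  28.  24.] [519.9 119.5  46. ]
```

View pics/w10.png

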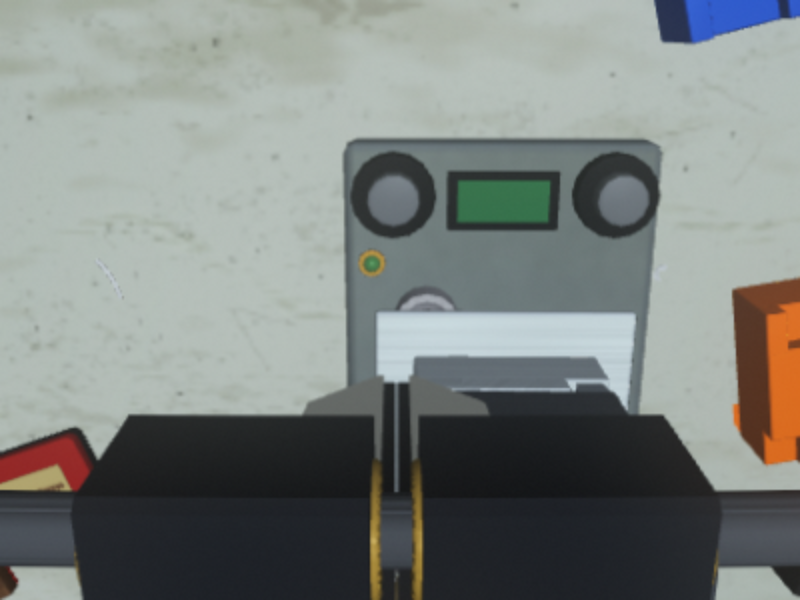

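The check cap at (393,198) in the crop is at (519, 12), and the tower stands clear behind it. Going down.

Emit:
jog_arm(
  dp=[
    [0,0.0008,0.05],
    [0,0,0.05],
    [0,0,0.05],
    [0,0,0.05],
    [0,0,0.03],
    [0,0,0],
  ],
  twist=[0,0,0,0,0,0],
)

```text
time: 78.45
tool_pos: [517.2, 11.7, 54.1]
tcp_rot: [3.141, -0.005, 3.141]
contact_force: [0.0, 0.1, 0.6]
grip_width: 0.1
finger_force: 0.0
```

Emit:
jog_arm(
  dp=[
    [0,0,0.003],
    [0,0,0.002],
    [0,0,0.002],
    [0,0,0],
  ],
  twist=[0,0,0,0],
)

```text
time: 78.95
tool_pos: [518.8, 11.4, 49.3]
tcp_rot: [3.142, 0.001, -3.141]
contact_force: [0.6, -0.3, -1.0]
grip_width: 0.2
finger_force: 0.0
```

Emit:
jog_arm(
  dp=[
    [0,0,0.002],
    [0,0,0.002],
    [0,0,0],
  ],
  twist=[0,0,0],
)

```text
time: 79.32
tool_pos: [518.9, 11.4, 45.1]
tcp_rot: [3.142, 0.001, -3.141]
contact_force: [0.5, -0.0, 3.0]
grip_width: 0.5
finger_force: 1.6
```

Emit:
jog_arm(
  dp=[
    [0,0,0.001],
    [0,0,0.001],
    [0,0,0.001],
    [0,0,0],
  ],
  twist=[0,0,0,0],
)

```text
time: 79.82
tool_pos: [519.0, 11.3, 42.3]
tcp_rot: [-3.142, 0.001, -3.141]
contact_force: [0.3, 0.4, 6.6]
grip_width: 0.4
finger_force: 3.0
```

Same profile as the zero button. I'll press on to the hard stop, then retreat straight up.

Emit:
jog_arm(
  dp=[
    [0,0,0.001],
    [0,0,0.001],
    [0,0,0.001],
    [0,0,0],
    [0,0,0],
  ],
  twist=[0,0,0,0,0],
)

```text
time: 80.45
tool_pos: [519.1, 11.4, 41.8]
tcp_rot: [-3.141, 0.002, -3.14]
contact_force: [-7.6, 0.2, 29.3]
grip_width: 0.7
finger_force: 14.8
```

Emit:
jog_arm(
  dp=[
    [0,0,-0.01],
    [0,0,-0.03],
    [0.02,0,-0.05],
    [0.03,0,-0.05],
    [0.03,0,-0.05],
    [0,0,0],
    [0,0,0],
  ],
  twist=[0,0,0,0,0,0,0],
)

```text
time: 81.32
tool_pos: [438.3, 11.4, 228.3]
tcp_rot: [3.141, -0.001, -3.141]
contact_force: [0.4, 0.9, -1.1]
grip_width: 0.9
finger_force: 0.0
```

```bash
python3 - <<'E'
from h import *
s=bot.capture("side");t=bot.capture("top")
a=cv2.resize(s[110:290,240:420],(400,400)); b=cv2.resize(t[150:300,240:390],(400,400)); cv2.imwrite("pics/end.png",np.hstack([a,b]))
E
```

```text
(no output)
```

View pics/end.png

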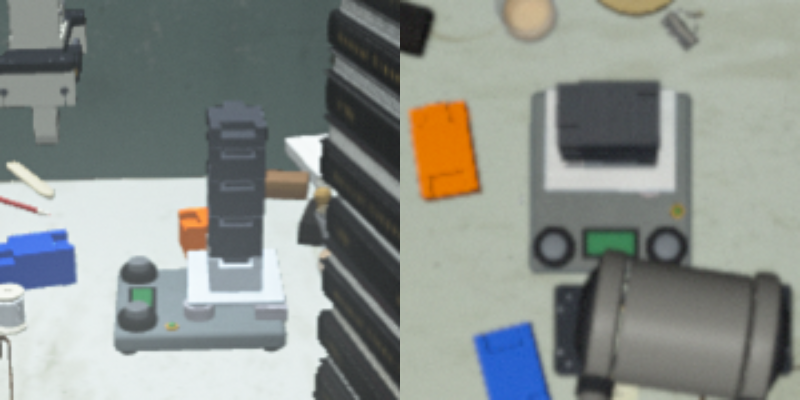

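The tower stands straight at (235,180) in the left half, with the pan seated and the arm clear. Handing in.

```bash
python3 -c "
from plant import bot
print(bot.close_job())"
```

```text
the job is handed in; nothing more can be done
None
```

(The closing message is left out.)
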